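Gang-clamp wood blanks in a cam-lever jig

ROBOT

A 7-joint arm with a two-finger parallel gripper is mounted at the origin on the work surface. World frame = base frame: x ahead of the robot, y to its left, z up, the work surface at z = 0. Lengths are in m, angles in rad, forces in N, time in s.
With the tool pointing down it reaches from about 0.4 to 0.85 m from the base axis. Payload 4.5 kg.
Tool frame: the origin (TCP) lies at the very end of the fingers, on their centre line; the grasp point (between the pads) lies 19 mm behind it (r.grip_depth is the z of the grasp point in the tool frame, in m); z points along the fingers, y is the line along which they close (so a half turn about z gives the same grasp; the last joint's range is limited). The gripper opens to 88 mm and grips with 3 to 60 N. Pads are 18 mm wide; open, the fingers measure 123 mm over their backs; the gripper's body (75 mm by 187 mm) begins 45 mm behind the grasp point.
Start: joints at [1.244, 0.689, -0.195, 1.565, 0.157, 0.902, -0.215], TCP at [0.221, -0.585, 0.213] pointing down, gripper open.
Joint ranges: [-3.01, 3.01], [-0.46, 2.08], [-1.47, 1.51], [0.13, 2.56], [-1, 4.14], [0.04, 2.09], [-2.66, 2.66]. Speed limits (rad/s): [2.57, 2.57, 3.14, 3.14, 3.14, 3.14, 3.14].

INTERFACE

Orientations are given as a unit quaternion [x, y, z, w].
In Python, from plant import r gives the robot as it stands.
- The arm moves only by the shell command python3 steer.py FILE [FORCE], which reads ROWS from the file FILE. ROWS is a JSON list of rows, 1 to 10 of them, each of 7 numbers: the opening from 0.0 (shut) to 1.0 (fully open), then dx, dy, dz in units of 5 mm, then a rotation vector rx, ry, rz in rad; each row is the pose to reach, as a shift and turn from the pose commanded when the command began, along the tool's axes at that moment; what a row does not reach only later rows make up. A row lasts 1/10 s, in which the tool goes at most 0.05 m and 0.15 rad, less where a joint would pass 70% of its speed; a pose out of reach is approached as far as the arm can. The fingers move at their own pace and stop on an object; FORCE is the grip in N (left out, the last holds). Time passes only in rows, so rows that do not move let the fingers close. It prints the time, the measured TCP pose, the force, the opening and the grip force at its end. Input that does not fit is refused with a message, and nothing moves.
- r.get_state(): the state, without advancing time (a new reading comes with each control period).
- r.snapshot(name): name is "scene" or "top" or "wrist"; returns the picture (480x640x3 uint8, red, green, blue); there is no depth.
- r.camera_params(name): a dict with "fx", "fy", "cx", "cy" (pixels), "rvec" (rotation vector, rad) and "tvec" (3), from world to camera coordinates, as OpenCV has them. Camera axes: x right, y down, z forward; pixel columns grow to the right and rows downward; lengths in m; the calibration is good to about 2 mm. The wrist camera is an equidistant fisheye: a pixel r from the principal point sees the ray r / f radians off the axis. A picture is of the moment at which its call begins: read the wrist's pose just before it. camera_params takes no time and is no camera call; for the wrist camera it gives the pose at the moment of the call.
- r.finish_job(): hands the job in; it is judged then, once.
The state is a dict: "clock": time; "q": joint angles; "qd": joint speeds; "joint_torque": joint torques, N m; "tool_pos": TCP position; "eef_rot": TCP orientation; "contact_force": force on the tool from outside, world axes, zero at the start; "moment": the same for the moment, N m; "opening": opening from 0.0 (shut) to 1.0 (fully open); "finger_force": force on a finger pad.
Only numpy, scipy, OpenCV 4.12 (cv2) and the standard library are available. Lean on these libraries where they do the work, as an engineer would, in place of code of your own. Each camera call takes 0.05 s, during which the arm holds its last target. There are 200 camera calls.

TASK

Flip the red cam lever of the clamping jig up to open it and clear every leftover branch piece out of the jig into the cardboard scrap box. Then lay all the dark wood blanks flat in the jig, side by side, lengthwise between the stop and the spring pads, and with the lever still fully open turn the brass wing nut clockwise until the gap from stop to pads is 5 mm longer than a blank, so that the lock force will be right. Last, flip the lever fully down to clamp the blanks against the stop, and leave the other things on the bench alone.

Things in the scene. Friction and masses are not known exactly. Their poses are not given: they have to be found in the camera images.
- jig: plywood clamping jig, fixed; origin under its base board (x -125..125, y -160..180 mm, top at z = 18 mm). y is the clamping direction: from the stop (-y) past the spring pads to nut and cam lever (+y). Blanks lie on the board along y between stop and pads, side by side; two blue lines mark lanes centred at x = -65, 0, 65 mm, only a guide.
- stop: brown wooden stop bar across the jig, 220 mm long (x), 22 mm thick, 32 mm tall, bolted down at a different place each time; origin at the bottom centre of its working face, on the board; the face looks to +y of the jig and the blanks go at its +y side
- bar: the pressure bar, aluminium, 220 mm long (jig x), carrying three yellow sprung pads with black faces, one per lane (each 56 mm wide in x, 11 mm thick, top 46 mm above the bench), 1000 N/m: pushed back 7 mm it presses with 7 N
- bar_face (a point): centre of the plane of the pads' free faces (they look to -y of the jig). Gap between stop and pads = y of this point in the frame of stop; it moves with nut and lever, not with the springs, so when clamped it reads less than the blanks' length by the springs' travel: right from 91 to 96 mm
- nut (a joint): angle of the brass wing nut (rad, 0 to 4.2), growing clockwise seen from above; each rad moves bar, pads and lever 3 mm towards the stop (-y of the jig). Starts too loose. Stiff (0.12 N m): it stays where it is left, and moves the bar whether or not the lever is open
- nut_grip (a point): point on the nut's vertical axis at grip height, 84 mm above the bench, 10 mm below the wing's top; the wing is 44 mm long (x of this frame) and 12 mm thick (y), so fingers close along y; it stands on a steel bridge whose top is 58 mm above the bench. The nut turns in place
- lever (a joint): cam lever angle (rad): 0 open, leaning 0.25 rad from vertical towards +y of the jig; 1.25 clamped, nearly level, pointing to +y. Swings about an axis along x of the jig through lever_pivot. Full swing pushes the bar 12 mm towards the stop, evenly; friction keeps it where it is left; 3 to 8 N at the tip. Starts at 0.95 to 1.2, clamped on nothing
- lever_tip (a point): centre of the red round grip of the cam lever (18 mm diameter, from 55 to 97 mm from the pivot), 85 mm from the pivot; can be pinched along x of the jig
- lever_pivot (a point): pivot of the cam lever, 55 mm above the bench
- blank0: dark square wood blank 30 x 100 x 30 mm (x, y, z), 65 g, long axis y; origin at its centre; any long side may be down. Starts on the grey mat (260 x 150 mm, 3 mm thick) beside the jig; two or three are present, all the same length
- blank1: dark square wood blank 30 x 100 x 30 mm (x, y, z), 65 g, long axis y; origin at its centre; any long side may be down. Starts on the grey mat (260 x 150 mm, 3 mm thick) beside the jig; two or three are present, all the same length
- blank2: dark square wood blank 30 x 100 x 30 mm (x, y, z), 65 g, long axis y; origin at its centre; any long side may be down. Starts on the grey mat (260 x 150 mm, 3 mm thick) beside the jig; two or three are present, all the same length
- branch0: leftover branch piece, round, 22 mm diameter, 64 mm long along its y axis, with two short twigs 22 mm either side of its middle; origin at the middle of its underside (axis at z = 11 mm). Starts lying in the jig between stop and pads; two or three are present
- branch1: leftover branch piece, round, 25 mm diameter, 58 mm long along its y axis, with two short twigs 22 mm either side of its middle; origin at the middle of its underside (axis at z = 12.5 mm). Starts lying in the jig between stop and pads; two or three are present
- branch2: leftover branch piece, round, 20 mm diameter, 61 mm long along its y axis, with two short twigs 22 mm either side of its middle; origin at the middle of its underside (axis at z = 10 mm). Starts lying in the jig between stop and pads; two or three are present
- scrap: open cardboard scrap box 210 (x) x 160 (y) x 65 mm tall, 6 mm walls, floor and all fixed; origin under its centre
- glue: bystander, leave alone: yellow glue bottle, 48 mm diameter, 130 mm tall, standing
- cup: bystander, leave alone: white mug, 70 mm diameter, 85 mm tall, standing
- screwdriver: bystander, leave alone: screwdriver lying on the bench
- mallet: bystander, leave alone: small hammer lying on the bench
- bar_clamp: bystander, leave alone: blue quick-action bar clamp, 260 mm long, lying on the bench
- tape: bystander, leave alone: yellow disc of tape, 80 mm diameter, 22 mm tall

How it is judged:
On the way, in this order (a step that is already met when the one before it is completed fails the run):
1. every branch piece is in the scrap box (x of branch0 in the frame of scrap between -0.105 and 0.105 m and y of branch0 in the frame of scrap between -0.08 and 0.08 m and z of each of branch0, branch1, branch2 in the frame of scrap below 0.06 m and x of branch1 in the frame of scrap between -0.105 and 0.105 m and y of branch1 in the frame of scrap between -0.08 and 0.08 m and x of branch2 in the frame of scrap between -0.105 and 0.105 m and y of branch2 in the frame of scrap between -0.08 and 0.08 m), for 0.2 s.
2. lever open, all blanks lie lengthwise between stop and pads, and the gap from stop to pads is 103 to 107 mm (x of blank0 in the frame of stop between -0.1 and 0.1 m and y of blank0 in the frame of stop between 0.046 and 0.068 m and z of blank0 in the frame of jig between 0.028 and 0.038 m and angle between the y axis of each of blank0, blank1, blank2 and the y axis of jig, either way round below 0.15 rad and x of blank1 in the frame of stop between -0.1 and 0.1 m and y of blank1 in the frame of stop between 0.046 and 0.068 m and z of blank1 in the frame of jig between 0.028 and 0.038 m and x of blank2 in the frame of stop between -0.1 and 0.1 m and y of blank2 in the frame of stop between 0.046 and 0.068 m and z of blank2 in the frame of jig between 0.028 and 0.038 m and value of joint lever below 0.2 rad and y of bar_face in the frame of stop between 0.103 and 0.107 m), for 0.2 s.
3. the lever is flipped down and clamps all blanks with the right force (x of blank0 in the frame of stop between -0.1 and 0.1 m and y of blank0 in the frame of stop between 0.046 and 0.055 m and z of blank0 in the frame of jig between 0.028 and 0.038 m and angle between the y axis of each of blank0, blank1, blank2 and the y axis of jig, either way round below 0.15 rad and x of blank1 in the frame of stop between -0.1 and 0.1 m and y of blank1 in the frame of stop between 0.046 and 0.055 m and z of blank1 in the frame of jig between 0.028 and 0.038 m and x of blank2 in the frame of stop between -0.1 and 0.1 m and y of blank2 in the frame of stop between 0.046 and 0.055 m and z of blank2 in the frame of jig between 0.028 and 0.038 m and contact force between bar and blank0 above 2 N and contact force between bar and blank1 above 2 N and contact force between bar and blank2 above 2 N and y of bar_face in the frame of stop between 0.0905 and 0.0965 m and value of joint lever above 1.1 rad), for 0.2 s.
At the end, for the whole second after the job is handed in: Every branch piece rests in the scrap box; every blank lies flat on the jig board, within 0.15 rad of lengthwise, one end against the stop (within 5 mm) and pressed by a spring pad with over 2 N; the lever is past 1.1 rad and bar_face 90.5 to 96.5 mm from the stop; all at rest (all of step 1 and all of step 3 and linear speed of each of blank0, blank1, blank2, branch0, branch1, branch2 below 0.02 m/s); the robot touches nothing.
It fails at once if a bystander is moved more than 30 mm (distance of any of glue, cup, screwdriver, mallet, bar_clamp, tape from where it was at the start of the episode above 0.03 m).
Of blank0, blank1, blank2 only 2 to 3 are there at a start; the rules pass over those that are not, and their reading is None.
Of branch0, branch1, branch2 only 2 to 3 are there at a start; the rules pass over those that are not, and their reading is None.
At some moment in a run one of blank0, blank1, blank2 may be knocked a few centimetres aside while the robot is not near it.
Once in a run the grip may slacken for a moment while it holds something.
It also fails if it takes over 210 s, if anything falls off the work surface, if the arm or the gripper's body presses on something with over 40 N, if the wrist force passes 120 N, or if a joint passes its speed limit or range.

## Working session

There is one attempt and no reset: what is moved stays moved. The work goes in short steps, Python scripts to look and compute and a shell command to move; the robot and the scene stay as the last step left them, time stands still between calls to the robot, and variables do not carry over. Pictures are saved under pics/ and viewed, at most 14 in all, crops included, and the job is handed in when it is done.

```bash
ls; mkdir -p pics; python3 - <<'E'
from plant import r
import cv2
for n in ["scene","top"]:
    cv2.imwrite(f"pics/{n}0.png",cv2.cvtColor(r.snapshot(n),cv2.COLOR_RGB2BGR)); print(n,r.camera_params(n))
print(r.get_state())
E
```

```text
pics
plant.py
steer.py
scene {'fx': 474.20576939378174, 'fy': 474.20576939378174, 'cx': 325.2814272238776, 'cy': 244.64070706742146, 'rvec': array([ 0.99358266,  2.55079556, -0.94556628]), 'tvec': array([ 0.38854848, -0.23120714,  1.4079287 ])}
top {'fx': 442.13698990467077, 'fy': 442.13698990467077, 'cx': 312.08917368225116, 'cy': 238.83559934790577, 'rvec': array([ 2.21439715, -2.18388933,  0.11398521]), 'tvec': array([0.00205142, 0.58582263, 0.96502978])}
{'clock': 0.1, 'q': array([ 1.24380115,  0.68989974, -0.19450376,  1.56623045,  0.15729161,
        0.90250855, -0.21509081]), 'qd': array([-1.63814864e-03, -1.37918111e-03, -6.03032575e-04, -2.83806688e-03,
       -8.17532313e-04,  5.68855775e-05,  2.65677848e-04]), 'joint_torque': array([-2.27427401e-03, -5.28501606e+01, -1.27151962e+00, -1.53837687e+01,
       -5.26720681e-02,  1.97851703e-03,  4.38208940e-05]), 'tool_pos': array([ 0.22037013, -0.58420842,  0.21219264]), 'eef_rot': array([ 9.83766129e-01,  1.79453386e-01, -2.10123916e-04, -8.01574334e-04]), 'contact_force': array([ 0.40822327,  0.81641761, -0.42357485]), 'moment': array([ 0.01697002,  0.02029615, -0.0282296 ]), 'finger_force': 0.0, 'opening': 1.0021249085687651}
```
View pics/top0.png

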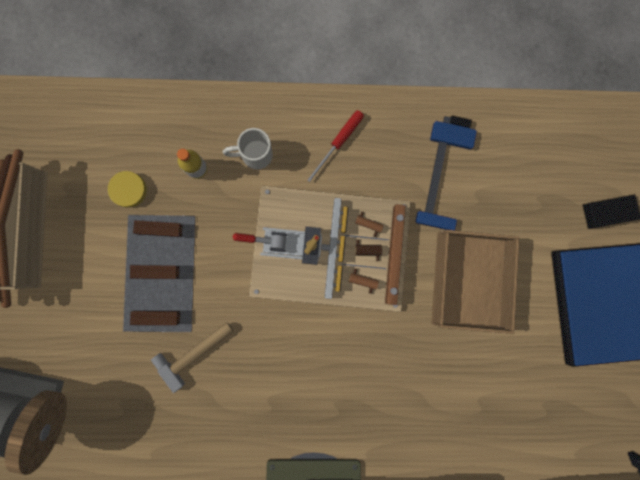

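View pics/scene0.png

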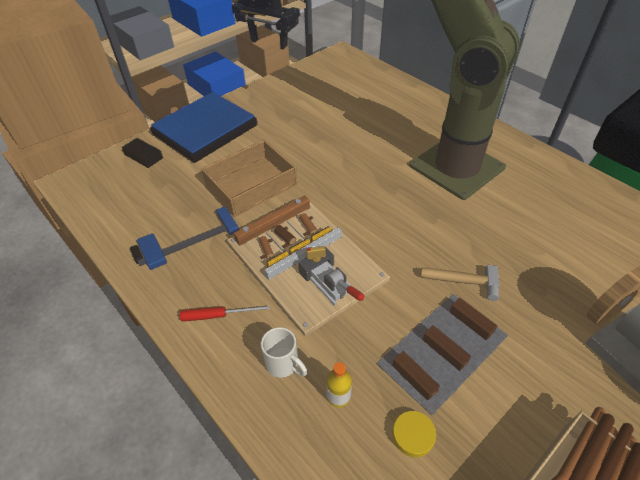

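The top view shows the jig at about (330,248) with its stop on the right at (397,255). Three branches lie at (369,224), (369,250) and (364,281). The nut is at (312,244) and the lever tip at (245,238). The three blanks are at (157,229), (154,272) and (155,318), and the scrap box is at (478,280).

```bash
cat > h.py <<'E'
from plant import r
import numpy as np, cv2
from scipy.spatial.transform import Rotation as R
def save(n,f,crop=None,k=1):
    im=r.snapshot(n); b=cv2.cvtColor(im,cv2.COLOR_RGB2BGR)
    if crop: x0,y0,x1,y1=crop; b=b[y0:y1,x0:x1]
    if k!=1: b=cv2.resize(b,None,fx=k,fy=k,interpolation=cv2.INTER_CUBIC)
    cv2.imwrite("pics/"+f,b); return im
def cast(n,px,z,cp=None):
    c=cp or r.camera_params(n); px=np.atleast_2d(px).astype(float)
    d=(px-[c['cx'],c['cy']])/[c['fx'],c['fy']]
    if n=="wrist":
        th=np.linalg.norm(d,axis=1); s=np.where(th>1e-9,np.sin(th)/np.maximum(th,1e-9),1)
        v=np.c_[d*s[:,None],np.cos(th)]
    else: v=np.c_[d,np.ones(len(d))]
    M=cv2.Rodrigues(c['rvec'])[0]; o=-M.T@c['tvec']; v=v@M
    return o+v*((z-o[2])/v[:,2])[:,None]
def blobs(im,f,roi,amin=30):
    h=cv2.cvtColor(im,cv2.COLOR_RGB2HSV).astype(int)
    m=f(h[...,0],h[...,1],h[...,2]).astype(np.uint8); z=np.zeros_like(m); x0,y0,x1,y1=roi; z[y0:y1,x0:x1]=m[y0:y1,x0:x1]
    cs,_=cv2.findContours(z,cv2.RETR_EXTERNAL,cv2.CHAIN_APPROX_NONE)
    return [c for c in cs if cv2.contourArea(c)>=amin]
def rect(n,c,z,cp=None):
    p=cast(n,c[:,0,:],z,cp)[:,:2].astype(np.float32)
    (x,y),(w,h),a=cv2.minAreaRect(p*1000)
    if w<h: w,h,a=h,w,a+90
    return dict(c=(round(x,1),round(y,1)),L=round(w,1),W=round(h,1),yaw=round((a+90)%180-90,1))
def tool(target=None,yaw=None):
    s=r.get_state(); T=R.from_quat(s['eef_rot'])
    y=T.as_matrix()[:,1]; print('t',round(s['clock'],2),'tcp',s['tool_pos'].round(4),'yax',np.degrees(np.arctan2(y[1],y[0])).round(1),'op',round(s['opening'],3),'F',s['contact_force'].round(1),'ff',round(s['finger_force'],1))
    return s,T
E
python3 - <<'E'
from h import *
im=save("top","topj.png",(230,170,530,350),2.6)
h=cv2.cvtColor(im,cv2.COLOR_RGB2HSV)
for p in [(157,229),(397,255),(369,250),(344,250),(336,230),(300,290),(245,238),(313,244),(160,250),(478,280)]: print(p,h[p[1],p[0]])
for p,z in [((267,190),18),((404,207),18),((409,306),18),((256,293),18),((245,238),70),((312,244),84),((369,224),35),((369,250),35),((364,281),35),((157,229),33),((154,272),33),((155,318),33),((478,280),0)]: print(p,cast("top",p,z/1000)[0].round(3))
E
```

```text
(157, 229) [  7 100  74]
(397, 255) [ 13 129 115]
(369, 250) [ 12 105  63]
(344, 250) [17 87 85]
(336, 230) [105   4 141]
(300, 290) [ 18  83 153]
(245, 238) [  1 186 114]
(313, 244) [ 20 131 125]
(160, 250) [110   8  93]
(478, 280) [ 16 101 129]
(267, 190) [0.695 0.113 0.018]
(404, 207) [ 0.661 -0.197  0.018]
(409, 306) [ 0.439 -0.208  0.018]
(256, 293) [0.464 0.133 0.018]
(245, 238) [0.582 0.153 0.07 ]
(312, 244) [0.57  0.012 0.084]
(369, 224) [ 0.62  -0.115  0.035]
(369, 250) [ 0.562 -0.115  0.035]
(364, 281) [ 0.494 -0.104  0.035]
(157, 229) [0.601 0.35  0.033]
(154, 272) [0.508 0.352 0.033]
(155, 318) [0.409 0.346 0.033]
(478, 280) [ 0.498 -0.372  0.   ]
```

View pics/topj.png

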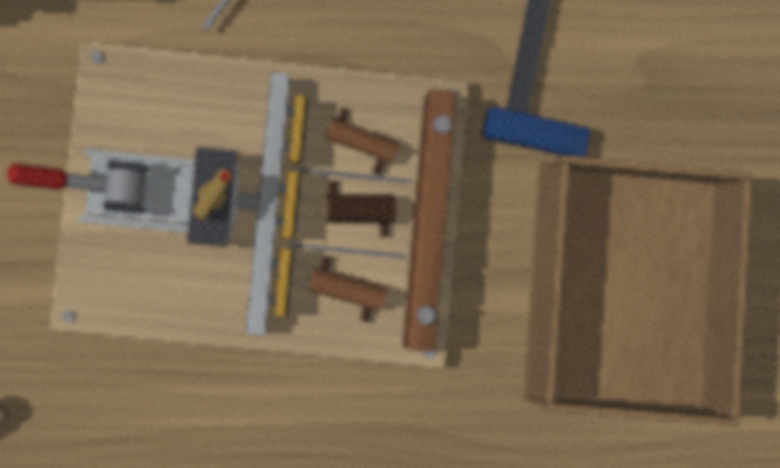

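The crop shows the branches angled at crop (362,140), (362,208) and (350,288). The nut wing runs from (200,213) to (225,175), the pads lie along (290,205), and the stop is at (430,220).

```bash
python3 - <<'E'
from h import *
im=r.snapshot("top")
for c in blobs(im,lambda h,s,v:((h<14)|(h>170))&(s>70)&(v<100),(120,210,200,330),100): print('blank',rect("top",c,.033))
for c in blobs(im,lambda h,s,v:(h<14)&(s>110)&(v<150),(384,195,420,315),100): print('stop',rect("top",c,.050))
for c in blobs(im,lambda h,s,v:(s<30)&(v>110),(315,190,345,310),50): print('bar',rect("top",c,.046))
for c in blobs(im,lambda h,s,v:(h>=15)&(s>150)&(v>90),(332,200,352,300),10): print('pad',rect("top",c,.046))
for c in blobs(im,lambda h,s,v:((h<15)&(s>100)&(v<130)),(350,205,388,300),40): print('branch',rect("top",c,.030))
for c in blobs(im,lambda h,s,v:((h<8)|(h>170))&(s>140),(225,225,260,250),20): print('lever',rect("top",c,.075))
for c in blobs(im,lambda h,s,v:(s>110)&(v>70),(302,226,320,258),10): print('nut',rect("top",c,.094))
k=2.6
for n,ps,z in [('jig',[(80,42),(487,90),(445,366),(52,328)],.018),('box',[(562,160),(748,176),(738,417),(548,405)],.065),('nutends',[(202,215),(224,172)],.094),
  ('br',[(330,130),(398,152)],.03),('br',[(330,208),(395,209)],.03),('br',[(312,278),(388,300)],.03)]:
    print(n,(cast("top",np.array(ps)/k+[230,170],z)[:,:2]*1000).round(0).tolist())
E
```

```text
blank {'c': (410.1, 347.4), 'L': 104.2, 'W': 27.7, 'yaw': -89.5}
blank {'c': (508.6, 352.5), 'L': 104.0, 'W': 26.5, 'yaw': 89.3}
blank {'c': (602.9, 348.7), 'L': 103.2, 'W': 28.2, 'yaw': 87.4}
stop {'c': (554.0, -169.4), 'L': 214.8, 'W': 24.7, 'yaw': -5.1}
bar {'c': (513.0, -29.3), 'L': 113.7, 'W': 15.9, 'yaw': -4.7}
bar {'c': (631.6, -39.4), 'L': 87.0, 'W': 15.6, 'yaw': -5.2}
pad {'c': (499.8, -46.9), 'L': 52.4, 'W': 8.1, 'yaw': -5.6}
pad {'c': (564.8, -52.5), 'L': 52.7, 'W': 8.1, 'yaw': -4.8}
pad {'c': (628.4, -58.0), 'L': 53.2, 'W': 8.1, 'yaw': -6.7}
branch {'c': (493.9, -103.6), 'L': 64.0, 'W': 29.6, 'yaw': 63.0}
branch {'c': (561.8, -114.2), 'L': 57.3, 'W': 29.7, 'yaw': 78.0}
branch {'c': (620.5, -115.7), 'L': 59.8, 'W': 29.3, 'yaw': 57.0}
lever {'c': (582.5, 155.8), 'L': 44.9, 'W': 15.4, 'yaw': 83.7}
nut {'c': (569.9, 13.7), 'L': 42.4, 'W': 17.2, 'yaw': -32.9}
jig [[703.0, 127.0], [667.0, -228.0], [428.0, -190.0], [457.0, 146.0]]
box [[603.0, -277.0], [592.0, -433.0], [394.0, -421.0], [402.0, -264.0]]
nutends [[552.0, 21.0], [586.0, 4.0]]
br [[629.0, -89.0], [611.0, -147.0]]
br [[562.0, -89.0], [562.0, -145.0]]
br [[502.0, -74.0], [484.0, -139.0]]
```

```bash
cat >> h.py <<'E'
A=np.radians(-5.0); V=np.array([np.cos(A),np.sin(A)]); U=np.array([-np.sin(A),np.cos(A)]); X0=.5668
def J(p): p=np.asarray(p)[...,:2]; return np.stack([p@V-X0,p@U],-1)   # world->jig-ish (x, u)
def W(x,u): return (x+X0)*V+u*U
def go(xy,z,head):  # needed shift/turn in tool axes; head = heading (deg) of tool y
    s,T=tool(); d=np.r_[xy,z]-s['tool_pos']
    h=np.radians(head); y=np.array([np.cos(h),np.sin(h),0]); zz=np.array([0,0,-1.]); G=np.c_[np.cross(y,zz),y,zz]
    for k in (1,-1):
        rv=(T.inv()*R.from_matrix(G@np.diag([k,k,1]))).as_rotvec()
        print('  shift',T.inv().apply(d).round(4),'turn',rv.round(3))
def tri(p1,p2,n1="top",n2="scene"):
    P=[]
    for n in (n1,n2):
        c=r.camera_params(n); K=np.array([[c['fx'],0,c['cx']],[0,c['fy'],c['cy']],[0,0,1]]); P.append(K@np.c_[cv2.Rodrigues(c['rvec'])[0],c['tvec']])
    X=cv2.triangulatePoints(P[0],P[1],np.array(p1,float).reshape(2,1),np.array(p2,float).reshape(2,1))[:,0]; return X[:3]/X[3]
E
python3 - <<'E'
from h import *
a=r.snapshot("top"); b=r.snapshot("scene")
f=lambda h,s,v:((h<8)|(h>170))&(s>140)
def cen(c): (x,y),(w,h),t=cv2.minAreaRect(c); return (x,y)
A_=max(blobs(a,f,(225,225,262,250),10),key=cv2.contourArea); B_=max(blobs(b,f,(335,275,375,305),10),key=cv2.contourArea)
X=tri(cen(A_),cen(B_)); print('red',X.round(4),J(X).round(4))
# blanks via scene too: check height offsets with jig nut
print('q7',r.get_state()['q'][6])
L=W(0,.216); go(L,.17,-5)
E
```

```text
red [0.5818 0.1556 0.0802] [-0.0008  0.2057]
q7 -0.2151291366581834
t 0.3 tcp [ 0.2205 -0.5846  0.2126] yax -69.3 op 1.002 F [-0.4 -1.1  0.2] ff 0.0
  shift [ 0.6045 -0.5739  0.043 ] turn [-1.000e-03 -0.000e+00 -1.123e+00]
  shift [ 0.6045 -0.5739  0.043 ] turn [-0.000e+00  1.000e-03  2.019e+00]
```

Units first: shifts go in units of 5 mm. So 0.3 m is 60, -0.28 m is -56.

```bash
echo '[[0.6, 60, -56, 0, 0, 0, -1.123], [0.6, 60, -56, 0, 0, 0, -1.123], [0.6, 60, -56, 0, 0, 0, -1.123], [0.6, 60, -56, 0, 0, 0, -1.123], [0.6, 60, -56, 0, 0, 0, -1.123], [0.6, 60, -56, 0, 0, 0, -1.123], [0.6, 60, -56, 0, 0, 0, -1.123], [0.6, 60, -56, 0, 0, 0, -1.123], [0.6, 60, -56, 0, 0, 0, -1.123], [0.6, 60, -56, 0, 0, 0, -1.123]]' > path.dat && python3 steer.py path.dat 20
python3 - <<'E'
from h import *
go(W(0,.2142),.17,-5)
E
```

```text
clock: 1.3
tool_pos: [0.4035, -0.2152, 0.2132]
eef_rot: [0.736, 0.677, 0.0, 0.0]
contact_force: [0.0, 0.1, -0.2]
opening: 0.594
finger_force: 0.0
t 1.3 tcp [ 0.4035 -0.2152  0.2132] yax -4.8 op 0.594 F [ 0.   0.1 -0.2] ff 0.0
  shift [0.3928 0.1477 0.0434] turn [ 0.001 -0.     0.004]
  shift [0.3928 0.1477 0.0434] turn [ 0.000e+00  1.000e-03 -3.137e+00]
```

Converted, 0.393 m is 78.6, 0.148 m is 29.6.

```bash
echo '[[0.6, 78.6, 29.6, 8.6, 0, 0, 0.004], [0.6, 78.6, 29.6, 8.6, 0, 0, 0.004], [0.6, 78.6, 29.6, 8.6, 0, 0, 0.004], [0.6, 78.6, 29.6, 8.6, 0, 0, 0.004], [0.6, 78.6, 29.6, 8.6, 0, 0, 0.004], [0.6, 78.6, 29.6, 8.6, 0, 0, 0.004], [0.6, 78.6, 29.6, 8.6, 0, 0, 0.004], [0.6, 78.6, 29.6, 8.6, 0, 0, 0.004], [0.6, 78.6, 29.6, 8.6, 0, 0, 0.004], [0.6, 78.6, 29.6, 8.6, 0, 0, 0.004]]' > path.dat && python3 steer.py path.dat 20
python3 - <<'E'
from h import *
go(W(0,.2142),.064,-5)
cp=r.camera_params("wrist"); im=save("wrist","w1.png"); print(cp)
E
```

```text
clock: 2.3
tool_pos: [0.5854, 0.1636, 0.1691]
eef_rot: [0.738, 0.675, 0.001, -0.0]
contact_force: [-0.7, -0.7, 0.5]
opening: 0.597
finger_force: 0.0
t 2.3 tcp [0.5854 0.1636 0.1691] yax -5.1 op 0.597 F [-0.7 -0.7  0.5] ff 0.0
  shift [ 0.     -0.0021  0.1051] turn [ 0.    -0.001 -0.002]
  shift [ 0.     -0.0021  0.1051] turn [-2.000e-03 -1.000e-03  3.139e+00]
{'fx': 371.64829954431775, 'fy': 371.64829954431775, 'cx': 319.5235899060453, 'cy': 237.31467559924386, 'rvec': array([-2.82961551,  0.12521335,  0.01768111]), 'tvec': array([-0.5697958 ,  0.17574834,  0.41249552])}
```

View pics/w1.png

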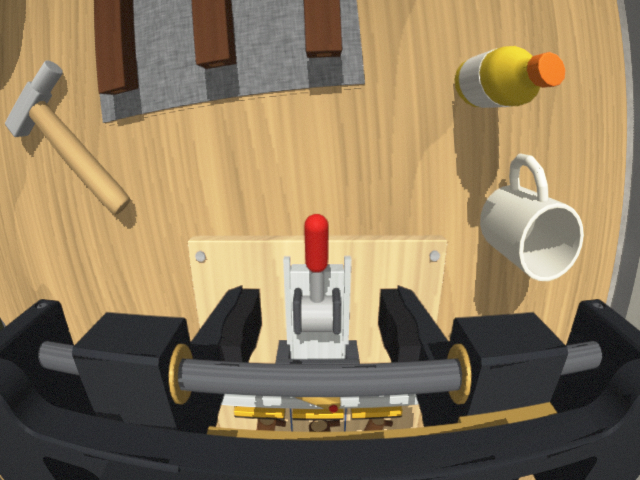

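The wrist view shows the red lever at (317,245), between the fingers and seen from ahead of them. The nut is below it at (330,403).

```bash
python3 - <<'E'
from h import *
p=cast("wrist",[(317,215),(317,244),(317,272)],.080); print(J(p).round(4))
E
echo '[[0.6, 0, -0.4, 9, 0, 0, 0], [0.6, 0, -0.4, 18, 0, 0, 0], [0.6, 0, -0.4, 21, 0, 0, 0], [0.2, 0, -0.4, 21, 0, 0, 0], [0.1, 0, -0.4, 21, 0, 0, 0], [0.1, 0, -0.4, 21, 0, 0, 0], [0.1, 0, -0.4, 21, 0, 0, 0]]' > path.dat && python3 steer.py path.dat 15
```

```text
[[0.0008 0.2227]
 [0.0007 0.2005]
 [0.0006 0.178 ]]
clock: 3.05
tool_pos: [0.5834, 0.1622, 0.0668]
eef_rot: [0.739, 0.674, 0.002, 0.001]
contact_force: [0.6, 0.3, -0.5]
opening: 0.263
finger_force: 0.0
```

```bash
echo '[[0.1, 0, 0, 0, 0, 0, 0], [0.1, 0, 0, 0, 0, 0, 0], [0.1, 0, 0, 0, 0, 0, 0]]' > path.dat && python3 steer.py path.dat 15
```

```text
clock: 3.35
tool_pos: [0.5822, 0.162, 0.0652]
eef_rot: [0.739, 0.674, 0.0, 0.0]
contact_force: [-0.6, -0.1, -0.5]
opening: 0.104
finger_force: 0.0
```

```bash
python3 - <<'E'
from h import *
s,T=tool(); print(J(s['tool_pos']))
save("wrist","w2.png"); b=save("scene","s2.png",(290,200,430,320),4)
E
```

```text
t 3.35 tcp [0.5822 0.162  0.0652] yax -5.2 op 0.104 F [-0.6 -0.1 -0.5] ff 0.0
[-0.00091353  0.21215597]
```

View pics/w2.png

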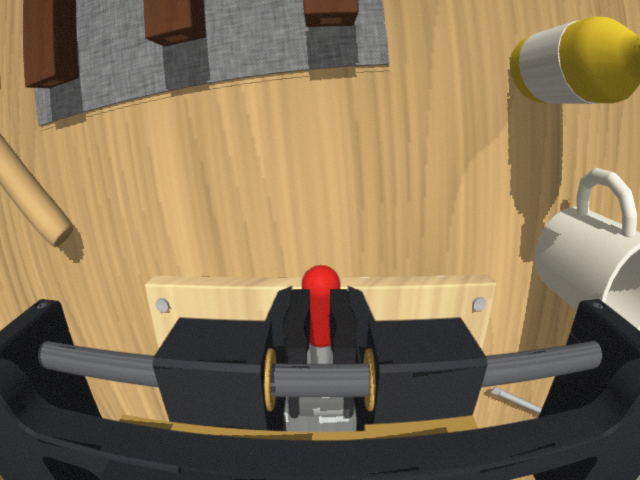

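View pics/s2.png

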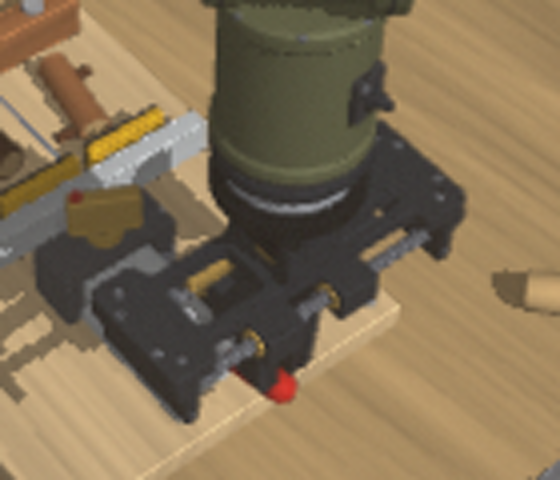

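The red grip is visible between the two fingers at (320,305). The fingers may not have closed on it yet.

```bash
echo '[[0.0, 0, 0, 0, 0, 0, 0], [0.0, 0, 0, 0, 0, 0, 0], [0.0, 0, 0, 0, 0, 0, 0], [0.0, 0, 0, 0, 0, 0, 0]]' > path.dat && python3 steer.py path.dat 15; echo '[[0.0, 0, 0, 0, 0, 0, 0], [0.0, 0, 0, 0, 0, 0, 0]]' > path.dat && python3 steer.py path.dat 15
```

```text
clock: 3.85
tool_pos: [0.5825, 0.1621, 0.0652]
eef_rot: [0.739, 0.674, 0.0, 0.0]
contact_force: [-0.1, 0.2, 2.9]
opening: 0.006
finger_force: 1.3
clock: 4.05
tool_pos: [0.5825, 0.1622, 0.0651]
eef_rot: [0.739, 0.674, 0.0, 0.0]
contact_force: [1.5, 0.9, 2.0]
opening: 0.006
finger_force: 1.4
```

```bash
python3 - <<'E'
from h import *
cp={'fx': 371.648, 'fy': 371.648, 'cx': 319.524, 'cy': 237.315, 'rvec': np.array([-2.82961551,  0.12521335,  0.01768111]), 'tvec': np.array([-0.5697958 ,  0.17574834,  0.41249552])}
M=cv2.Rodrigues(cp['rvec'])[0]; print('cam',-M.T@cp['tvec'], 'axis',M[2])
for z in (.05,.06,.07,.08): print(z,J(cast("wrist",[(317,215),(317,272)],z,cp)).round(4).tolist(), J(cast("top",[(234,237.5),(257,240)],z)).round(4).tolist())
E
echo '[[0.5, 0, 0, -8, 0, 0, 0], [0.5, 0, 0, -8, 0, 0, 0], [0.5, 0, 0, -8, 0, 0, 0]]' > path.dat && python3 steer.py path.dat 15
```

```text
cam [0.5929704  0.2416841  0.34012085] axis [-0.02562665 -0.30340961 -0.95251556]
0.05 [[0.0011, 0.2186], [0.001, 0.1689]] [[-0.0007, 0.2295], [-0.001, 0.1799]]
0.06 [[0.0012, 0.2211], [0.001, 0.1731]] [[-0.0013, 0.228], [-0.0016, 0.1789]]
0.07 [[0.0012, 0.2237], [0.0011, 0.1774]] [[-0.0019, 0.2265], [-0.0022, 0.1779]]
0.08 [[0.0013, 0.2262], [0.0012, 0.1816]] [[-0.0025, 0.225], [-0.0028, 0.1769]]
clock: 4.35
tool_pos: [0.5819, 0.1619, 0.1052]
eef_rot: [0.739, 0.674, 0.0, 0.0]
contact_force: [-0.3, 0.7, -0.4]
opening: 0.253
finger_force: 0.0
```

Converted, 0.065 m is 13, 0.05 m is 10.

```bash
echo '[[0.5, 0, 0, 0, 0, 0, 0], [0.5, 0, 0, 0, 0, 0, 0], [0.5, 0, 0, 10, 0, 0, 0], [0.5, 0, 0, 13, 0, 0, 0], [0.1, 0, 0, 13, 0, 0, 0], [0.1, 0, 0, 13, 0, 0, 0], [0.1, 0, 0, 13, 0, 0, 0], [0.1, 0, 0, 13, 0, 0, 0], [0.1, 0, 0, 13, 0, 0, 0], [0.1, 0, 0, 13, 0, 0, 0]]' > path.dat && python3 steer.py path.dat 15
```

```text
clock: 5.35
tool_pos: [0.5829, 0.1625, 0.041]
eef_rot: [0.738, 0.674, 0.001, 0.0]
contact_force: [-0.4, 0.1, 3.6]
opening: 0.193
finger_force: 15.0
```

```bash
echo '[[0.1, -0.2, 0, -1.6, 0, 0, 0], [0.1, -0.6, 0, -3.4, 0, 0, 0], [0.1, -1.2, 0, -5, 0, 0, 0], [0.1, -1.8, 0, -6.6, 0, 0, 0], [0.1, -2.6, 0, -8, 0, 0, 0], [0.1, -3.6, 0, -9.4, 0, 0, 0], [0.1, -3.6, 0, -9.4, 0, 0, 0]]' > path.dat && python3 steer.py path.dat 15; echo '[[0.1, -1.2, 0, -1.2, 0, 0, 0], [0.1, -2.4, 0, -2.4, 0, 0, 0], [0.1, -3.8, 0, -3.4, 0, 0, 0], [0.1, -5.2, 0, -4.4, 0, 0, 0], [0.1, -6.8, 0, -5.2, 0, 0, 0], [0.1, -8.4, 0, -5.8, 0, 0, 0], [0.1, -9.4, 0, -6, 0, 0, 0], [0.1, -9.8, 0, -6, 0, 0, 0], [0.1, -9.8, 0, -6, 0, 0, 0]]' > path.dat && python3 steer.py path.dat 15
```

```text
clock: 6.05
tool_pos: [0.5804, 0.1375, 0.0865]
eef_rot: [0.74, 0.673, -0.003, 0.002]
contact_force: [3.1, -7.6, -7.3]
opening: 0.197
finger_force: 15.0
clock: 6.95
tool_pos: [0.577, 0.0992, 0.1168]
eef_rot: [0.738, 0.675, 0.003, -0.002]
contact_force: [4.3, 6.5, -12.0]
opening: 0.163
finger_force: 13.4
```

```bash
echo '[[0.5, 0, 0, 0, 0, 0, 0], [0.5, 0, 0, 0, 0, 0, 0], [0.5, 0, 0, 0, 0, 0, 0], [0.5, 0, 0, -10, 0, 0, 0], [0.5, 0, 0, -14, 0, 0, 0], [0.5, -10, 0, -14, 0, 0, 0], [0.5, -20, 0, -14, 0, 0, 0], [0.5, -26, 0, -14, 0, 0, 0], [0.5, -26, 0, -14, 0, 0, 0]]' > path.dat && python3 steer.py path.dat 15; python3 - <<'E'
from h import *
tool(); cp=r.camera_params("wrist"); np.save("cp3.npy",cp,allow_pickle=True); save("wrist","w3.png")
for z in (.03,): print(J(cast("wrist",[(320,240),(320,400)],z,cp)))
E
```

```text
clock: 7.85
tool_pos: [0.5628, -0.0418, 0.1867]
eef_rot: [0.742, 0.671, -0.003, 0.001]
contact_force: [-0.0, 0.0, -0.6]
opening: 0.504
finger_force: 0.0
t 7.85 tcp [ 0.5628 -0.0418  0.1867] yax -5.8 op 0.504 F [-0.   0.  -0.6] ff 0.0
[[-0.00163491 -0.02273971]
 [-0.00386831 -0.22030017]]
```

View pics/w3.png

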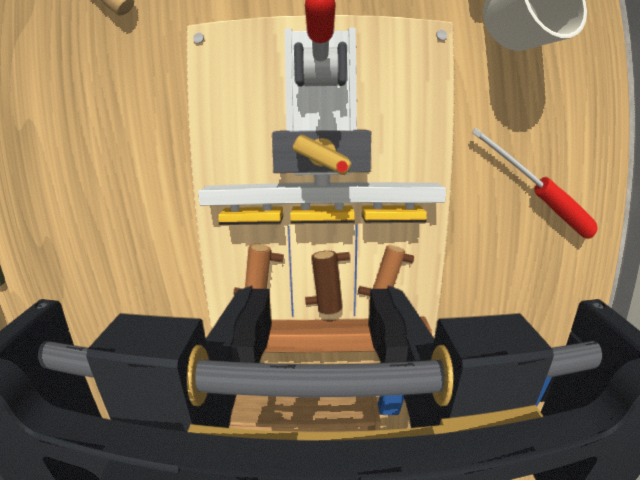

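The lever is up, with its tip at (320,15). The branches are at (258,268), (327,285) and (388,272), the pads at y≈215, and the nut wing runs from (300,147) to (347,165).

```bash
python3 - <<'E'
from h import *
cp=np.load("cp3.npy",allow_pickle=True).item()
for n,a,b,z in [('L',(260,252),(254,291),.036),('M',(325,258),(328,316),.036),('R',(396,254),(383,290),.036),('pads',(219,221),(427,220),.040),('stop',(272,321),(395,317),.05),('nut',(300,145),(347,166),.094)]:
    p=J(cast("wrist",[a,b],z,cp)); d=p[1]-p[0]; print(n,p.round(4).tolist(),np.degrees(np.arctan2(d[1],d[0])).round(1))
go(W(0,-.115),.10,-5)
E
```

```text
L [[-0.0575, -0.0319], [-0.0664, -0.0723]] -102.3
M [[0.0028, -0.0384], [0.0054, -0.1005]] -87.6
R [[0.0694, -0.0354], [0.0589, -0.0726]] -105.8
pads [[-0.0931, -0.0002], [0.096, -0.0014]] -0.4
stop [[-0.0487, -0.0978], [0.07, -0.0954]] 1.2
nut [[-0.0147, 0.0693], [0.0184, 0.0539]] -24.9
t 7.9 tcp [ 0.5634 -0.0378  0.187 ] yax -5.5 op 0.503 F [ 0.1  0.9 -0.8] ff 0.0
  shift [-0.1262  0.0035  0.0873] turn [-0.001  0.002 -0.009]
  shift [-0.1262  0.0035  0.0873] turn [3.000e-03 1.000e-03 3.132e+00]
```

```bash
python3 - <<'E'
from h import *
go(W(.004,-.067),.021,-3)
E
```

```text
t 7.9 tcp [ 0.5634 -0.0378  0.187 ] yax -5.5 op 0.503 F [ 0.1  0.9 -0.8] ff 0.0
  shift [-0.078   0.0071  0.1662] turn [-0.001  0.002 -0.044]
  shift [-0.078   0.0071  0.1662] turn [3.000e-03 1.000e-03 3.097e+00]
```

Converted, 0.165 m is 33, 0.15 m is 30.

```bash
echo '[[0.5, -9, 1.4, 0, 0, 0, -0.044], [0.5, -15.6, 1.4, 6, 0, 0, -0.044], [0.5, -15.6, 1.4, 16, 0, 0, -0.044], [0.5, -15.6, 1.4, 24, 0, 0, -0.044], [0.5, -15.6, 1.4, 30, 0, 0, -0.044], [0.5, -15.6, 1.4, 33, 0, 0, -0.044], [0.5, -15.6, 1.4, 33, 0, 0, -0.044]]' > path.dat && python3 steer.py path.dat 25; echo '[[0, 0, 0, 0, 0, 0, 0], [0, 0, 0, 0, 0, 0, 0], [0, 0, 0, 0, 0, 0, 0], [0, 0, 0, 0, 0, 0, 0], [0, 0, 0, 0, 0, 0, 0], [0, 0, 0, -8, 0, 0, 0], [0, 0, 0, -18, 0, 0, 0], [0, 0, 0, -20, 0, 0, 0]]' > path.dat && python3 steer.py path.dat 25; python3 - <<'E'
from h import *
go(np.array([.498,-.350]),.121,-3)
E
```

```text
clock: 8.6
tool_pos: [0.5632, -0.111, 0.0205]
eef_rot: [0.723, 0.691, -0.001, -0.001]
contact_force: [-0.3, 0.2, -0.0]
opening: 0.494
finger_force: 0.0
clock: 9.4
tool_pos: [0.5674, -0.1124, 0.1268]
eef_rot: [0.724, 0.69, 0.003, 0.003]
contact_force: [0.1, 0.2, -0.3]
opening: 0.007
finger_force: 0.0
t 9.4 tcp [ 0.5674 -0.1124  0.1268] yax -2.7 op 0.007 F [ 0.1  0.2 -0.3] ff 0.0
  shift [-0.2406 -0.0581  0.0053] turn [ 0.009 -0.     0.005]
  shift [-0.2406 -0.0581  0.0053] turn [ 0.     0.014 -3.137]
```

```bash
echo '[[0.5, 10, 0, -4, 0, 0, 0], [0.5, 16, 0, -12, 0, 0, 0], [0.5, 16, 0, -12, 0, 0, 0], [0.5, 16, 0, -12, 0, 0, 0], [0.5, 16, 0, -12, 0, 0, 0]]' > path.dat && python3 steer.py path.dat; python3 - <<'E'
from h import *
tool(); cp=r.camera_params("wrist"); np.save("cp4.npy",cp,allow_pickle=True); save("wrist","w4.png",(140,120,540,420),2)
E
```

```text
clock: 9.9
tool_pos: [0.5668, -0.0347, 0.1807]
eef_rot: [0.724, 0.69, -0.002, -0.0]
contact_force: [-0.9, -1.1, -1.6]
opening: 0.436
finger_force: 0.0
t 9.9 tcp [ 0.5668 -0.0347  0.1807] yax -2.8 op 0.436 F [-0.9 -1.1 -1.6] ff 0.0
```

View pics/w4.png

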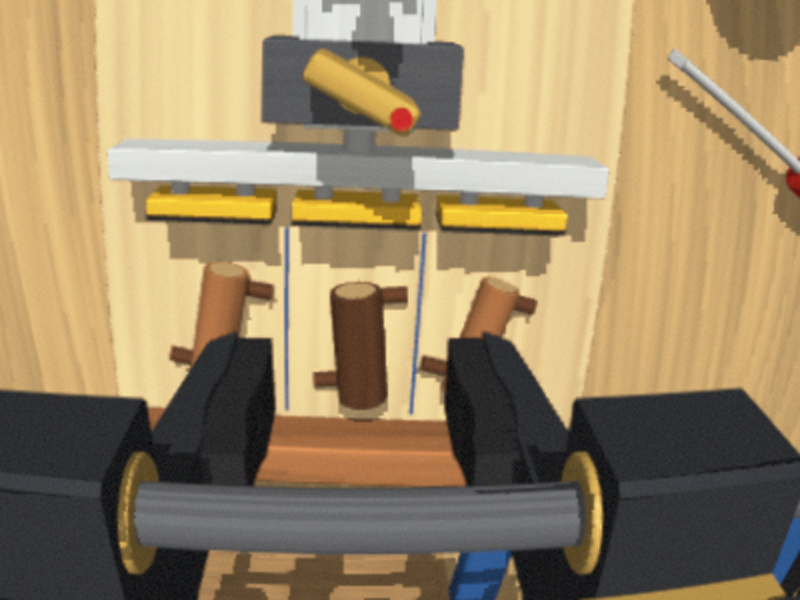

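The middle branch is still in place, from crop (357,290) to (360,405). The grip was lifted before it had closed, so I'll regrasp with a longer dwell.

```bash
python3 - <<'E'
from h import *
cp=np.load("cp4.npy",allow_pickle=True).item(); f=lambda a:np.array(a)/2+[140,120]
for n,a,b in [('L',(222,270),(212,352)),('M',(357,296),(361,405)),('R',(495,288),(468,352))]:
    p=J(cast("wrist",[f(a),f(b)],.036,cp)); d=p[0]-p[1]; print(n,p.round(4).tolist(),p.mean(0).round(4),np.degrees(np.arctan2(d[1],d[0])).round(1))
p=J(cast("wrist",[f((147,219)),f((565,232))],.03,cp)); print(p)
go(W(.004,-.068),.0195,-3)
E
```

```text
L [[-0.0597, -0.0277], [-0.0658, -0.0703]] [-0.0628 -0.049 ] 81.8
M [[0.0027, -0.0378], [0.0069, -0.096]] [ 0.0048 -0.0669] 94.2
R [[0.0664, -0.0315], [0.0568, -0.0649]] [ 0.0616 -0.0482] 74.1
[[-0.0961359  -0.00644758]
 [ 0.09834849 -0.00492849]]
t 9.95 tcp [ 0.5666 -0.0349  0.1805] yax -2.8 op 0.479 F [ 0.3 -0.2  0.3] ff 0.0
  shift [-0.0824  0.0006  0.1611] turn [-0.003  0.002  0.003]
  shift [-0.0824  0.0006  0.1611] turn [-3.000e-03 -5.000e-03 -3.139e+00]
```

Units first: shifts go in units of 5 mm. So 0.161 m is 32.2, 0.14 m is 28.

```bash
echo '[[0.45, -9, 0, 4, 0, 0, 0], [0.45, -16.4, 0, 10, 0, 0, 0], [0.45, -16.4, 0, 20, 0, 0, 0], [0.45, -16.4, 0, 28, 0, 0, 0], [0.45, -16.4, 0, 32.2, 0, 0, 0], [0.45, -16.4, 0, 32.2, 0, 0, 0], [0.3, -16.4, 0, 32.2, 0, 0, 0], [0.2, -16.4, 0, 32.2, 0, 0, 0], [0.1, -16.4, 0, 32.2, 0, 0, 0], [0.1, -16.4, 0, 32.2, 0, 0, 0]]' > path.dat && python3 steer.py path.dat 25; echo '[[0, 0, 0, 0, 0, 0, 0], [0, 0, 0, 0, 0, 0, 0], [0, 0, 0, 0, 0, 0, 0], [0, 0, 0, 0, 0, 0, 0]]' > path.dat && python3 steer.py path.dat 25
```

```text
clock: 10.95
tool_pos: [0.5648, -0.1148, 0.0221]
eef_rot: [0.724, 0.69, 0.001, 0.001]
contact_force: [0.4, -0.4, 0.3]
opening: 0.112
finger_force: 0.0
clock: 11.35
tool_pos: [0.564, -0.1145, 0.0209]
eef_rot: [0.724, 0.69, -0.0, 0.0]
contact_force: [-0.4, -0.4, 0.3]
opening: 0.002
finger_force: 0.0
```

```bash
python3 - <<'E'
from h import *
print(r.grip_depth,r.get_state()['tool_pos'],r.get_state()['q'])
save("scene","s5.png",(210,180,370,300),4)
E
```

```text
-0.0187 [ 0.56397749 -0.11452774  0.02093903] [ 0.30216567  0.9234859  -0.31541846  1.83874218  0.5764444   0.47136271
 -0.46406624]
```

View pics/s5.png

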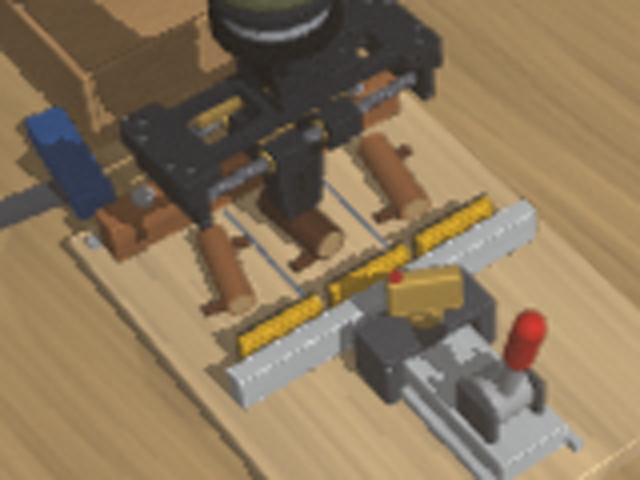

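Converted, 0.045 m is 9, -0.04 m is -8.

```bash
echo '[[0, 0, 0, -8, 0, 0, 0], [0, 9, -7.6, -8, 0, 0, 0], [0, 9, -7.6, -8, 0, 0, 0], [0, 9, -7.6, -8, 0, 0, 0], [0, 9, -7.6, 0, 0, 0, 0], [0, 9, -7.6, 1.2, 0, 0, 0], [0, 9, -7.6, 2, 0, 0, 0], [0, 9, -7.6, 2, 0, 0, 0]]' > path.dat && python3 steer.py path.dat; for i in 1 2; do echo '[[0, 0, 0, 0.6, 0, 0, 0], [0, 0, 0, 1.2, 0, 0, 0], [0, 0, 0, 1.2, 0, 0, 0]]' > path.dat && python3 steer.py path.dat | grep -E 'pos|contact'; done
```

```text
clock: 12.2
tool_pos: [0.5284, -0.0684, 0.0109]
eef_rot: [0.724, 0.69, -0.0, 0.0]
contact_force: [0.2, 0.7, -0.0]
opening: 0.003
finger_force: 0.0
tool_pos: [0.5283, -0.068, 0.0051]
contact_force: [-0.4, -0.2, 0.6]
tool_pos: [0.5279, -0.0678, -0.0014]
contact_force: [-0.5, 0.9, 0.9]
```

```bash
for i in 1; do echo '[[0, 0, 0, 0.2, 0, 0, 0], [0, 0, 0, 0.4, 0, 0, 0], [0, 0, 0, 0.4, 0, 0, 0]]' > path.dat && python3 steer.py path.dat | grep -E 'pos|contact';echo '[[0, 0, 0, 0.2, 0, 0, 0], [0, 0, 0, 0.4, 0, 0, 0], [0, 0, 0, 0.4, 0, 0, 0]]' > path.dat && python3 steer.py path.dat | grep -E 'pos|contact'; done
```

```text
tool_pos: [0.5281, -0.0678, -0.0032]
contact_force: [-0.5, 0.6, 0.6]
tool_pos: [0.528, -0.0678, -0.0052]
contact_force: [-0.1, -0.1, -0.1]
```

Converted, 0.002 m is 0.4, 0.001 m is 0.2.

```bash
echo '[[0, 0, 0, 0.2, 0, 0, 0], [0, 0, 0, 0.4, 0, 0, 0], [0, 0, 0, 0.4, 0, 0, 0]]' > path.dat && python3 steer.py path.dat | grep -E 'pos|contact';echo '[[0, 0, 0, 0.2, 0, 0, 0], [0, 0, 0, 0.4, 0, 0, 0], [0, 0, 0, 0.4, 0, 0, 0]]' > path.dat && python3 steer.py path.dat | grep -E 'pos|contact'
python3 - <<'E'
from h import *
save("scene","s6.png",(210,180,370,300),4)
E
```

```text
tool_pos: [0.5281, -0.0678, -0.0072]
contact_force: [-0.7, 0.9, 0.2]
tool_pos: [0.5281, -0.0678, -0.0073]
contact_force: [-2.9, -0.3, 17.9]
```

View pics/s6.png

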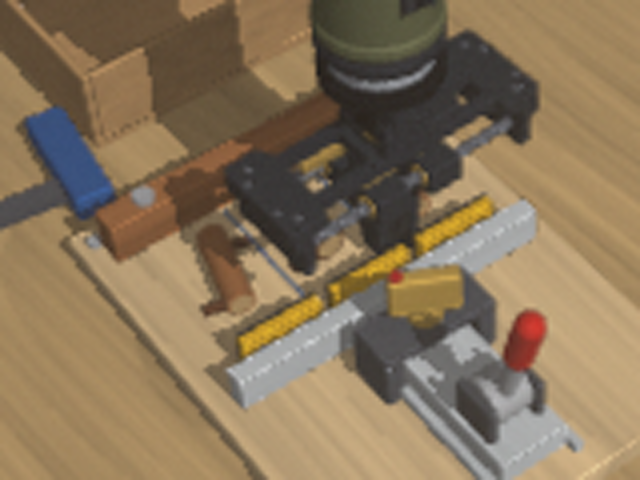

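Contact with the board comes at reported z = -7 mm, so the real fingertips sit 25 mm above the reported TCP. I'll correct for that from here on.

```bash
sed -i "s/d=np.r_\[xy,z\]-s/d=np.r_[xy,z-.0253]-s/" h.py; echo '[[0, 0, 0, -6, 0, 0, 0], [0.25, 0, 0, -15, 0, 0, 0], [0.45, 0, 0, -16, 0, 0, 0], [0.45, 0, 0, -16, 0, 0, 0], [0.45, 0, 0, -16, 0, 0, 0]]' > path.dat && python3 steer.py path.dat 25;  python3 - <<'E'
from h import *
go(W(.004,-.067),.021,-3)
E
```

```text
clock: 14.55
tool_pos: [0.5275, -0.0681, 0.0702]
eef_rot: [0.724, 0.69, -0.001, -0.0]
contact_force: [-0.3, 0.5, -1.4]
opening: 0.343
finger_force: 0.0
t 14.55 tcp [ 0.5275 -0.0681  0.0702] yax -2.7 op 0.343 F [-0.3  0.5 -1.4] ff 0.0
  shift [-0.0467  0.0376  0.0745] turn [-0.001  0.     0.005]
  shift [-0.0467  0.0376  0.0745] turn [-1.000e-03 -2.000e-03 -3.136e+00]
```

Converted, 0.0745 m is 14.9, 0.07 m is 14.

```bash
echo '[[0.45, -6, 5, 0, 0, 0, 0], [0.45, -9.4, 7.6, 0, 0, 0, 0], [0.45, -9.4, 7.6, 0, 0, 0, 0], [0.45, -9.4, 7.6, 8, 0, 0, 0], [0.45, -9.4, 7.6, 14, 0, 0, 0], [0.45, -9.4, 7.6, 14.9, 0, 0, 0], [0.1, -9.4, 7.6, 14.9, 0, 0, 0], [0.1, -9.4, 7.6, 14.9, 0, 0, 0], [0.1, -9.4, 7.6, 14.9, 0, 0, 0], [0.1, -9.4, 7.6, 14.9, 0, 0, 0]]' > path.dat && python3 steer.py path.dat 25; echo '[[0, 0, 0, 0, 0, 0, 0], [0, 0, 0, 0, 0, 0, 0], [0, 0, 0, -8, 0, 0, 0], [0, 0, 0, -18, 0, 0, 0], [0, 0, 0, -20, 0, 0, 0]]' > path.dat && python3 steer.py path.dat 25;python3 - <<'E'
from h import *
go(np.array([.498,-.350]),.121,-3)
E
```

```text
clock: 15.55
tool_pos: [0.5644, -0.1166, -0.0028]
eef_rot: [0.724, 0.69, 0.0, 0.001]
contact_force: [-0.1, 0.1, -0.9]
opening: 0.276
finger_force: 24.7
clock: 16.05
tool_pos: [0.5671, -0.1165, 0.1011]
eef_rot: [0.724, 0.69, 0.003, 0.003]
contact_force: [2.3, 0.1, 1.0]
opening: 0.274
finger_force: 24.7
t 16.05 tcp [ 0.5671 -0.1165  0.1011] yax -2.7 op 0.274 F [2.3 0.1 1. ] ff 24.7
  shift [-0.2365 -0.058   0.005 ] turn [ 0.008 -0.     0.005]
  shift [-0.2365 -0.058   0.005 ] turn [ 0.     0.013 -3.137]
```

```bash
echo '[[0, -9, -3, 0, 0, 0, 0], [0, -18, -6, 0, 0, 0, 0], [0, -27, -9, 0, 0, 0, 0], [0, -36, -11.6, 0, 0, 0, 0], [0, -45, -11.6, 0, 0, 0, 0], [0, -47.2, -11.6, 2, 0, 0, 0], [0, -47.2, -11.6, 11, 0, 0, 0], [0, -47.2, -11.6, 15, 0, 0, 0], [0, -47.2, -11.6, 15, 0, 0, 0]]' > path.dat && python3 steer.py path.dat; echo '[[0.45, 0, 0, 0, 0, 0, 0], [0.45, 0, 0, 0, 0, 0, 0], [0.45, 0, 0, 0, 0, 0, 0], [0.45, 0, 0, -10, 0, 0, 0], [0.45, 0, 0, -14, 0, 0, 0]]' > path.dat && python3 steer.py path.dat; python3 - <<'E'
from h import *
go(W(-.064,-.060),.126,-16)
E
```

```text
clock: 16.95
tool_pos: [0.4925, -0.3476, 0.0181]
eef_rot: [0.723, 0.691, -0.001, -0.003]
contact_force: [0.6, 0.4, 0.2]
opening: 0.278
finger_force: 24.7
clock: 17.45
tool_pos: [0.4968, -0.35, 0.0951]
eef_rot: [0.723, 0.69, 0.001, 0.002]
contact_force: [1.0, -0.3, -0.1]
opening: 0.45
finger_force: 0.0
t 17.45 tcp [ 0.4968 -0.35    0.0951] yax -2.7 op 0.45 F [ 1.  -0.3 -0.1] ff 0.0
  shift [ 0.2461 -0.0127 -0.0061] turn [0.005 0.001 0.232]
  shift [ 0.2461 -0.0127 -0.0061] turn [-2.000e-03  7.000e-03 -2.909e+00]
```

```bash
echo '[[0.45, 10, -0.6, -1.2, 0, 0, 0.1], [0.45, 20, -1.2, -1.2, 0, 0, 0.2], [0.45, 30, -2, -1.2, 0, 0, 0.232], [0.45, 40, -2.8, -1.2, 0, 0, 0.232], [0.45, 49.2, -2.8, -1.2, 0, 0, 0.232], [0.45, 49.2, -2.8, -1.2, 0, 0, 0.232], [0.45, 49.2, -2.8, 8, 0, 0, 0.232], [0.45, 49.2, -2.8, 17, 0, 0, 0.232], [0.45, 49.2, -2.8, 19.8, 0, 0, 0.232], [0.4, 49.2, -2.8, 19.8, 0, 0, 0.232]]' > path.dat && python3 steer.py path.dat; echo '[[0, 0, 0, 0, 0, 0, 0], [0, 0, 0, 0, 0, 0, 0], [0, 0, 0, 0, 0, 0, 0], [0, 0, 0, 0, 0, 0, 0], [0, 0, 0, 0, 0, 0, 0], [0, 0, 0, -8, 0, 0, 0], [0, 0, 0, -18, 0, 0, 0], [0, 0, 0, -20, 0, 0, 0]]' > path.dat && python3 steer.py path.dat 25;python3 - <<'E'
from h import *
go(np.array([.455,-.345]),.121,-3)
E
```

```text
clock: 18.45
tool_pos: [0.4928, -0.1031, -0.0068]
eef_rot: [0.798, 0.602, 0.0, 0.001]
contact_force: [-0.0, -0.4, 0.7]
opening: 0.406
finger_force: 0.0
clock: 19.25
tool_pos: [0.4947, -0.1035, 0.0962]
eef_rot: [0.799, 0.602, 0.002, 0.002]
contact_force: [0.9, 0.6, -0.6]
opening: 0.242
finger_force: 24.9
t 19.25 tcp [ 0.4947 -0.1035  0.0962] yax -16.0 op 0.242 F [ 0.9  0.6 -0.6] ff 24.9
  shift [-0.2431  0.0285  0.0003] turn [ 0.006 -0.001 -0.227]
  shift [-0.2431  0.0285  0.0003] turn [-1.000e-03 -9.000e-03  2.914e+00]
```

```bash
echo '[[0, -9, 1, 0, 0, 0, -0.1], [0, -18, 2, 0, 0, 0, -0.2], [0, -27, 4, 0, 0, 0, -0.227], [0, -36, 5.6, 0, 0, 0, -0.227], [0, -45, 5.6, 0, 0, 0, -0.227], [0, -48.6, 5.6, 2, 0, 0, -0.227], [0, -48.6, 5.6, 10, 0, 0, -0.227], [0, -48.6, 5.6, 14, 0, 0, -0.227], [0, -48.6, 5.6, 14, 0, 0, -0.227]]' > path.dat && python3 steer.py path.dat; echo '[[0.45, 0, 0, 0, 0, 0, 0], [0.45, 0, 0, 0, 0, 0, 0], [0.45, 0, 0, 0, 0, 0, 0], [0.45, 0, 0, -10, 0, 0, 0], [0.45, 0, 0, -14, 0, 0, 0]]' > path.dat && python3 steer.py path.dat; python3 - <<'E'
from h import *
go(W(.0605,-.062),.126,-20)
E
```

```text
clock: 20.15
tool_pos: [0.4501, -0.3424, 0.0192]
eef_rot: [0.725, 0.689, -0.001, -0.003]
contact_force: [0.3, 0.3, -0.4]
opening: 0.242
finger_force: 24.9
clock: 20.65
tool_pos: [0.4542, -0.3448, 0.0957]
eef_rot: [0.725, 0.689, 0.001, 0.002]
contact_force: [0.2, -1.3, 0.4]
opening: 0.447
finger_force: 0.0
t 20.65 tcp [ 0.4542 -0.3448  0.0957] yax -3.0 op 0.447 F [ 0.2 -1.3  0.4] ff 0.0
  shift [ 0.2366  0.1533 -0.0047] turn [0.004 0.001 0.297]
  shift [ 0.2366  0.1533 -0.0047] turn [-1.000e-03  6.000e-03 -2.844e+00]
```

```bash
echo '[[0.45, 8, 5, -1, 0, 0, 0.1], [0.45, 16, 10, -1, 0, 0, 0.2], [0.45, 24, 16, -1, 0, 0, 0.297], [0.45, 32, 22, -1, 0, 0, 0.297], [0.45, 40, 27, -1, 0, 0, 0.297], [0.45, 47.32, 30.6, -1, 0, 0, 0.297], [0.45, 47.32, 30.6, 8, 0, 0, 0.297], [0.45, 47.32, 30.6, 17, 0, 0, 0.297], [0.45, 47.32, 30.6, 19.8, 0, 0, 0.297], [0.4, 47.32, 30.6, 19.8, 0, 0, 0.297]]' > path.dat && python3 steer.py path.dat; echo '[[0, 0, 0, 0, 0, 0, 0], [0, 0, 0, 0, 0, 0, 0], [0, 0, 0, 0, 0, 0, 0], [0, 0, 0, 0, 0, 0, 0], [0, 0, 0, 0, 0, 0, 0], [0, 0, 0, -8, 0, 0, 0], [0, 0, 0, -18, 0, 0, 0], [0, 0, 0, -20, 0, 0, 0]]' > path.dat && python3 steer.py path.dat 25;python3 - <<'E'
from h import *
go(np.array([.542,-.352]),.121,-3)
E
```

```text
clock: 21.65
tool_pos: [0.6174, -0.1158, -0.0056]
eef_rot: [0.819, 0.574, -0.0, -0.0]
contact_force: [-0.7, -0.5, 0.2]
opening: 0.407
finger_force: 0.0
clock: 22.45
tool_pos: [0.621, -0.1161, 0.0986]
eef_rot: [0.819, 0.573, 0.004, 0.003]
contact_force: [0.7, -0.7, -0.3]
opening: 0.217
finger_force: 25.0
t 22.45 tcp [ 0.621  -0.1161  0.0986] yax -20.0 op 0.217 F [ 0.7 -0.7 -0.3] ff 25.0
  shift [-0.2487  0.0065  0.0023] turn [ 0.009 -0.002 -0.297]
  shift [-0.2487  0.0065  0.0023] turn [-2.000e-03 -1.200e-02  2.844e+00]
```

Converted, -0.249 m is -49.8, -0.225 m is -45.

```bash
echo '[[0, -9, 0.2, 0, 0, 0, -0.1], [0, -18, 0.6, 0, 0, 0, -0.2], [0, -27, 1, 0, 0, 0, -0.297], [0, -36, 1.2, 0, 0, 0, -0.297], [0, -45, 1.2, 0, 0, 0, -0.297], [0, -49.8, 1.2, 2, 0, 0, -0.297], [0, -49.8, 1.2, 10, 0, 0, -0.297], [0, -49.8, 1.2, 14.4, 0, 0, -0.297], [0, -49.8, 1.2, 14.4, 0, 0, -0.297]]' > path.dat && python3 steer.py path.dat; echo '[[0.45, 0, 0, 0, 0, 0, 0], [0.45, 0, 0, 0, 0, 0, 0], [0.45, 0, 0, 0, 0, 0, 0], [0.55, 0, 0, -10, 0, 0, 0], [0.55, 0, 0, -20, 0, 0, 0], [0.55, 0, 0, -24, 0, 0, 0]]' > path.dat && python3 steer.py path.dat; python3 - <<'E'
from h import *
a=save("top","t7.png")
for c in blobs(a,lambda h,s,v:((h<14)|(h>170))&(s>70)&(v<100),(120,210,240,330),100): print('blank',rect("top",c,.033))
go(np.array([.508,.350]),.2,0)
E
```

```text
clock: 23.35
tool_pos: [0.5347, -0.3513, 0.0178]
eef_rot: [0.725, 0.688, -0.001, -0.003]
contact_force: [-0.2, -0.0, -0.1]
opening: 0.217
finger_force: 25.0
clock: 23.95
tool_pos: [0.5412, -0.3529, 0.1474]
eef_rot: [0.725, 0.689, 0.002, 0.004]
contact_force: [0.8, -0.2, 0.6]
opening: 0.555
finger_force: 0.0
blank {'c': (410.1, 347.4), 'L': 104.1, 'W': 27.7, 'yaw': -89.5}
blank {'c': (508.4, 352.5), 'L': 103.7, 'W': 26.8, 'yaw': 89.2}
blank {'c': (602.9, 348.9), 'L': 102.9, 'W': 28.6, 'yaw': 87.1}
t 24.0 tcp [ 0.5421 -0.3534  0.1492] yax -3.0 op 0.548 F [1.  0.3 1.5] ff 0.0
  shift [ 0.7005 -0.0705 -0.0294] turn [ 0.011  0.005 -0.052]
  shift [ 0.7005 -0.0705 -0.0294] turn [ 0.007 -0.017  3.089]
```

View pics/t7.png

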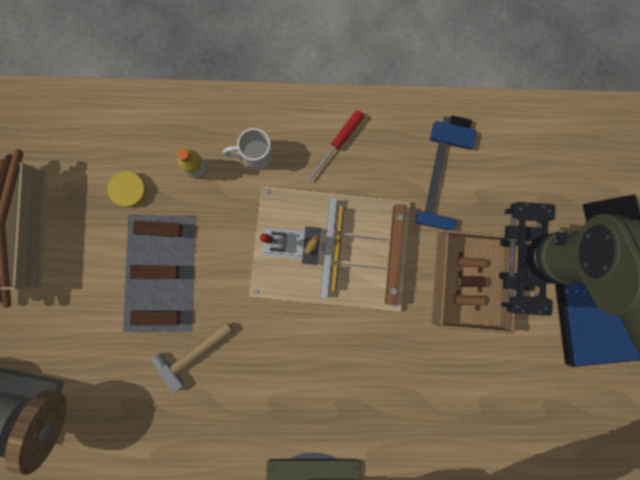

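Converted, -0.03 m is -6, 0.45 m is 90.

```bash
echo '[[0.6, 90, 0, -6, 0.01, 0.005, -0.052], [0.6, 90, 0, -6, 0.01, 0.005, -0.052], [0.6, 90, 0, -6, 0.01, 0.005, -0.052], [0.6, 90, 0, -6, 0.01, 0.005, -0.052], [0.6, 90, 0, -6, 0.01, 0.005, -0.052], [0.6, 90, 0, -6, 0.01, 0.005, -0.052], [0.6, 90, 0, -6, 0.01, 0.005, -0.052], [0.6, 90, 0, -6, 0.01, 0.005, -0.052], [0.6, 90, 0, -6, 0.01, 0.005, -0.052], [0.6, 90, 0, -6, 0.01, 0.005, -0.052]]' > path.dat && python3 steer.py path.dat; python3 - <<'E'
from h import *
go(np.array([.603,.350]),.1,-2.7)
E
```

```text
clock: 25.0
tool_pos: [0.5614, 0.1084, 0.1735]
eef_rot: [0.702, 0.712, 0.003, -0.007]
contact_force: [-0.0, -0.2, 0.3]
opening: 0.597
finger_force: 0.0
t 25.0 tcp [0.5614 0.1084 0.1735] yax 0.8 op 0.597 F [-0.  -0.2  0.3] ff 0.0
  shift [0.2397 0.0454 0.1017] turn [-0.006 -0.013  0.06 ]
  shift [0.2397 0.0454 0.1017] turn [ 0.021 -0.01  -3.081]
```

```bash
echo '[[0.6, 10, 2, 0, 0, 0, 0.06], [0.6, 20, 4, 0, 0, 0, 0.06], [0.6, 30, 6, 0, 0, 0, 0.06], [0.6, 40, 8, 0, 0, 0, 0.06], [0.6, 48, 9.08, 4, 0, 0, 0.06], [0.6, 48, 9.08, 14, 0, 0, 0.06], [0.6, 48, 9.08, 20, 0, 0, 0.06], [0.6, 48, 9.08, 20, 0, 0, 0.06]]' > path.dat && python3 steer.py path.dat; python3 - <<'E'
from h import *
go(np.array([.603,.350]),.007,-2.7)
E
```

```text
clock: 25.8
tool_pos: [0.6027, 0.3349, 0.0675]
eef_rot: [0.728, 0.686, -0.007, -0.006]
contact_force: [-0.2, -0.7, -0.1]
opening: 0.599
finger_force: 0.0
t 25.8 tcp [0.6027 0.3349 0.0675] yax -3.4 op 0.599 F [-0.2 -0.7 -0.1] ff 0.0
  shift [0.0152 0.0009 0.0858] turn [-0.017  0.002 -0.012]
  shift [0.0152 0.0009 0.0858] turn [3.00e-03 2.70e-02 3.13e+00]
```

```bash
echo '[[0.6, 0, 0, 0, 0, 0, 0], [0.6, 0, 0, 0, 0, 0, 0]]' > path.dat && python3 steer.py path.dat >/dev/null; python3 - <<'E'
from h import *
go(np.array([.603,.350]),.007,-2.7)
E
```

```text
t 26.0 tcp [0.6075 0.3384 0.0749] yax -3.5 op 0.596 F [ 0.1  0.2 -0.7] ff 0.0
  shift [ 0.0107 -0.0046  0.0933] turn [-0.007 -0.007 -0.014]
  shift [ 0.0107 -0.0046  0.0933] turn [-0.012  0.01   3.128]
```

Converted, 0.093 m is 18.6, 0.07 m is 14.

```bash
echo '[[0.6, 2.2, -1, 6, -0.007, -0.007, -0.014], [0.6, 2.2, -1, 14, -0.007, -0.007, -0.014], [0.6, 2.2, -1, 18.6, -0.007, -0.007, -0.014], [0.6, 2.2, -1, 18.6, -0.007, -0.007, -0.014], [0.3, 2.2, -1, 18.6, -0.007, -0.007, -0.014], [0.1, 2.2, -1, 18.6, -0.007, -0.007, -0.014], [0.1, 2.2, -1, 18.6, -0.007, -0.007, -0.014], [0.1, 2.2, -1, 18.6, -0.007, -0.007, -0.014], [0.1, 2.2, -1, 18.6, -0.007, -0.007, -0.014]]' > path.dat && python3 steer.py path.dat 30;  echo '[[0, 0, 0, 0, 0, 0, 0], [0, 0, 0, 0, 0, 0, 0], [0, 0, 0, -8, 0, 0, 0], [0, 0, 0, -18, 0, 0, 0], [0, 0, 0, -28, 0, 0, 0], [0, 0, 0, -38, 0, 0, 0], [0, 0, 0, -38, 0, 0, 0], [0, 0, 0, -38, 0, 0, 0]]' > path.dat && python3 steer.py path.dat 30;python3 - <<'E'
from h import *
go(W(.065,-.056),.2,-5)
E
```

```text
clock: 26.9
tool_pos: [0.6016, 0.3497, -0.0192]
eef_rot: [0.723, 0.691, -0.001, 0.0]
contact_force: [-0.3, -0.8, 6.7]
opening: 0.337
finger_force: 30.0
clock: 27.7
tool_pos: [0.6015, 0.35, 0.1706]
eef_rot: [0.723, 0.691, -0.001, -0.0]
contact_force: [-0.3, -1.0, -0.9]
opening: 0.337
finger_force: 30.0
t 27.7 tcp [0.6015 0.35   0.1706] yax -2.6 op 0.337 F [-0.3 -1.  -0.9] ff 30.0
  shift [-0.4593  0.0442 -0.0036] turn [-0.001  0.001  0.041]
  shift [-0.4593  0.0442 -0.0036] turn [-2.0e-03 -2.0e-03 -3.1e+00]
```

```bash
echo '[[0, -8, 2, 0, 0, 0, 0.041], [0, -18, 4, 0, 0, 0, 0.041], [0, -28, 6, 0, 0, 0, 0.041], [0, -38, 8, 0, 0, 0, 0.041], [0, -48, 8.8, 0, 0, 0, 0.041], [0, -58, 8.8, 0, 0, 0, 0.041], [0, -68, 8.8, 0, 0, 0, 0.041], [0, -78, 8.8, 0, 0, 0, 0.041], [0, -87, 8.8, 0, 0, 0, 0.041], [0, -91.8, 8.8, 0, 0, 0, 0.041]]' > path.dat && python3 steer.py path.dat 30; echo '[[0, 0, 0, 8, 0, 0, 0], [0, 0, 0, 16, 0, 0, 0], [0, 0, 0, 20, 0, 0, 0], [0, 0, 0, 20, 0, 0, 0]]' > path.dat && python3 steer.py path.dat 30;python3 - <<'E'
from h import *
go(W(.065,-.056),.022,-5)
E
```

```text
clock: 28.7
tool_pos: [0.6211, -0.1178, 0.1672]
eef_rot: [0.739, 0.673, -0.005, -0.001]
contact_force: [-0.1, -0.4, -0.2]
opening: 0.339
finger_force: 30.0
clock: 29.1
tool_pos: [0.6189, -0.111, 0.0649]
eef_rot: [0.737, 0.676, -0.006, -0.004]
contact_force: [-0.1, 0.1, -1.0]
opening: 0.339
finger_force: 30.0
t 29.1 tcp [ 0.6189 -0.111   0.0649] yax -5.0 op 0.339 F [-0.1  0.1 -1. ] ff 30.0
  shift [0.0008 0.0065 0.0681] turn [-0.014  0.003  0.001]
  shift [0.0008 0.0065 0.0681] turn [-0.004 -0.022 -3.141]
```

```bash
echo '[[0, 0, 1, 4, -0.008, 0, 0], [0, 0, 1, 10, -0.008, 0, 0], [0, 0, 1, 13, -0.008, 0, 0], [0, 0, 1, 13.8, -0.008, 0, 0], [0, 0, 1, 13.8, -0.008, 0, 0]]' > path.dat && python3 steer.py path.dat 30; echo '[[0.45, 0, 0, 0, 0, 0, 0], [0.45, 0, 0, 0, 0, 0, 0], [0.45, 0, 0, 0, 0, 0, 0], [0.45, 0, 0, -8, 0, 0, 0], [0.45, 0, 0, -18, 0, 0, 0], [0.45, 0, 0, -28, 0, 0, 0], [0.6, 0, 0, -36, 0, 0, 0], [0.6, 0, 0, -36, 0, 0, 0]]' > path.dat && python3 steer.py path.dat 30;python3 - <<'E'
from h import *
go(np.array([.5085,.3535]),.15,-0.5)
E
```

```text
clock: 29.6
tool_pos: [0.6284, -0.1113, 0.0012]
eef_rot: [0.737, 0.676, 0.001, 0.002]
contact_force: [0.1, 0.0, -0.5]
opening: 0.34
finger_force: 30.0
clock: 30.4
tool_pos: [0.632, -0.1105, 0.1883]
eef_rot: [0.737, 0.675, 0.005, 0.007]
contact_force: [0.2, 0.6, -0.3]
opening: 0.596
finger_force: 0.0
t 30.4 tcp [ 0.632  -0.1105  0.1883] yax -5.0 op 0.596 F [ 0.2  0.6 -0.3] ff 0.0
  shift [ 0.4516 -0.1647  0.0599] turn [ 0.018  0.003 -0.079]
  shift [ 0.4516 -0.1647  0.0599] turn [ 0.004 -0.027  3.063]
```

Converted, 0.44 m is 88, 0.4 m is 80.

```bash
echo '[[0.6, 8, -3, 0, 0, 0, 0], [0.6, 17, -6, 0, 0, 0, -0.03], [0.6, 26, -9, 0, 0, 0, -0.079], [0.6, 35, -12, 0, 0, 0, -0.079], [0.6, 44, -16, 0, 0, 0, -0.079], [0.6, 53, -20, 0, 0, 0, -0.079], [0.6, 62, -24, 0, 0, 0, -0.079], [0.6, 71, -28, 0, 0, 0, -0.079], [0.6, 80, -31, 0, 0, 0, -0.079], [0.6, 88, -33, 4, 0, 0, -0.079]]' > path.dat && python3 steer.py path.dat; echo '[[0.6, 0, 0, 6, 0, 0, 0], [0.6, 0, 0, 12, 0, 0, 0], [0.6, 0, 0, 16, 0, 0, 0], [0.6, 0, 0, 16, 0, 0, 0], [0.6, 0, 0, 16, 0, 0, 0]]' > path.dat && python3 steer.py path.dat; python3 - <<'E'
from h import *
cp=r.camera_params("wrist"); a=r.snapshot("wrist")
for c in blobs(a,lambda h,s,v:((h<14)|(h>170))&(s>90)&(v<110),(60,0,600,330),300): print(cv2.boundingRect(c),rect("wrist",c,.033,cp))
a=r.snapshot("top")
for c in blobs(a,lambda h,s,v:((h<14)|(h>170))&(s>70)&(v<100),(120,210,240,330),100): print('blank',rect("top",c,.033))
go(np.array([.5085,.3535]),.007,-0.5)
E
```

```text
clock: 31.4
tool_pos: [0.5012, 0.3457, 0.1612]
eef_rot: [0.709, 0.705, 0.003, 0.002]
contact_force: [1.0, -0.2, 0.2]
opening: 0.602
finger_force: 0.0
clock: 31.9
tool_pos: [0.5018, 0.3414, 0.0794]
eef_rot: [0.71, 0.704, 0.0, 0.003]
contact_force: [0.3, -0.3, 0.3]
opening: 0.605
finger_force: 0.0
(186, 157, 29, 150) {'c': (428.5, 351.4), 'L': 99.9, 'W': 10.4, 'yaw': -88.8}
blank {'c': (410.2, 331.6), 'L': 72.7, 'W': 27.7, 'yaw': -89.4}
blank {'c': (507.9, 333.2), 'L': 64.8, 'W': 26.0, 'yaw': -89.3}
t 32.0 tcp [0.5026 0.3421 0.0806] yax -0.5 op 0.603 F [0.5 0.2 0.8] ff 0.0
  shift [0.0116 0.0052 0.0989] turn [0.006 0.001 0.001]
  shift [0.0116 0.0052 0.0989] turn [-2.000e-03  1.000e-02 -3.141e+00]
```

Converted, 0.098 m is 19.6, 0.07 m is 14.

```bash
echo '[[0.6, 2.32, 1, 6, 0, 0, 0], [0.6, 2.32, 1, 14, 0, 0, 0], [0.6, 2.32, 1, 19.6, 0, 0, 0], [0.6, 2.32, 1, 19.6, 0, 0, 0], [0.3, 2.32, 1, 19.6, 0, 0, 0], [0.1, 2.32, 1, 19.6, 0, 0, 0], [0.1, 2.32, 1, 19.6, 0, 0, 0], [0.1, 2.32, 1, 19.6, 0, 0, 0], [0.1, 2.32, 1, 19.6, 0, 0, 0]]' > path.dat && python3 steer.py path.dat 30;  echo '[[0, 0, 0, 0, 0, 0, 0], [0, 0, 0, 0, 0, 0, 0], [0, 0, 0, -8, 0, 0, 0], [0, 0, 0, -18, 0, 0, 0], [0, 0, 0, -28, 0, 0, 0], [0, 0, 0, -38, 0, 0, 0], [0, 0, 0, -43, 0, 0, 0], [0, 0, 0, -43, 0, 0, 0]]' > path.dat && python3 steer.py path.dat 30;python3 - <<'E'
from h import *
go(W(0,-.056),.225,-5)
E
```

```text
clock: 32.9
tool_pos: [0.5082, 0.3531, -0.0171]
eef_rot: [0.71, 0.704, 0.002, 0.003]
contact_force: [-1.1, -0.5, 7.5]
opening: 0.34
finger_force: 30.0
clock: 33.7
tool_pos: [0.5083, 0.3553, 0.2012]
eef_rot: [0.71, 0.704, 0.005, 0.003]
contact_force: [-0.1, 0.5, -0.7]
opening: 0.339
finger_force: 30.0
t 33.7 tcp [0.5083 0.3553 0.2012] yax -0.5 op 0.339 F [-0.1  0.5 -0.7] ff 30.0
  shift [-0.4601  0.0553  0.0008] turn [ 0.011 -0.003  0.079]
  shift [-0.4601  0.0553  0.0008] turn [ 0.005  0.017 -3.063]
```

Converted, -0.46 m is -92, -0.435 m is -87.

```bash
echo '[[0, -8, 2, 0, 0, 0, 0.04], [0, -18, 4, 0, 0, 0, 0.079], [0, -28, 6, 0, 0, 0, 0.079], [0, -38, 8, 0, 0, 0, 0.079], [0, -48, 10, 0, 0, 0, 0.079], [0, -58, 11, 0, 0, 0, 0.079], [0, -68, 11, 0, 0, 0, 0.079], [0, -78, 11, 0, 0, 0, 0.079], [0, -87, 11, 0, 0, 0, 0.079], [0, -92, 11, 0, 0, 0, 0.079]]' > path.dat && python3 steer.py path.dat 30; echo '[[0, 0, 0, 8, 0, 0, 0], [0, 0, 0, 16, 0, 0, 0], [0, 0, 0, 24, 0, 0, 0], [0, 0, 0, 24, 0, 0, 0], [0, 0, 0, 24, 0, 0, 0]]' > path.dat && python3 steer.py path.dat 30;python3 - <<'E'
from h import *
go(W(0,-.056),.022,-5)
E
```

```text
clock: 34.7
tool_pos: [0.5557, -0.1135, 0.1962]
eef_rot: [0.739, 0.673, -0.002, 0.003]
contact_force: [-0.1, 0.4, -0.7]
opening: 0.341
finger_force: 30.0
clock: 35.2
tool_pos: [0.5576, -0.1071, 0.0775]
eef_rot: [0.737, 0.676, 0.0, 0.002]
contact_force: [0.9, 0.8, -1.0]
opening: 0.335
finger_force: 30.0
t 35.2 tcp [ 0.5576 -0.1071  0.0775] yax -5.0 op 0.335 F [ 0.9  0.8 -1. ] ff 30.0
  shift [0.0023 0.0018 0.0808] turn [0.003 0.002 0.001]
  shift [0.0023 0.0018 0.0808] turn [-0.004  0.004 -3.141]
```

Converted, 0.081 m is 16.2, 0.076 m is 15.2.

```bash
echo '[[0, 0, 0.2, 4, 0, 0, 0], [0, 0, 0.2, 10, 0, 0, 0], [0, 0, 0.2, 15.2, 0, 0, 0], [0, 0, 0.2, 16.2, 0, 0, 0], [0, 0, 0.2, 16.2, 0, 0, 0], [0, 0, 0.2, 16.2, 0, 0, 0]]' > path.dat && python3 steer.py path.dat 30; echo '[[0.45, 0, 0, 0, 0, 0, 0], [0.45, 0, 0, 0, 0, 0, 0], [0.45, 0, 0, 0, 0, 0, 0], [0.45, 0, 0, -8, 0, 0, 0], [0.45, 0, 0, -18, 0, 0, 0], [0.45, 0, 0, -28, 0, 0, 0], [0.6, 0, 0, -36, 0, 0, 0], [0.6, 0, 0, -36, 0, 0, 0]]' > path.dat && python3 steer.py path.dat 30;python3 - <<'E'
from h import *
a=r.snapshot("top")
for c in blobs(a,lambda h,s,v:((h<14)|(h>170))&(s>70)&(v<100),(80,210,240,400),100): print('blank',rect("top",c,.033))
go(np.array([.4101,.3485]),.11,0.5)
E
```

```text
clock: 35.8
tool_pos: [0.5615, -0.1077, -0.001]
eef_rot: [0.737, 0.676, 0.002, 0.004]
contact_force: [-0.4, -0.5, -0.7]
opening: 0.337
finger_force: 30.0
clock: 36.6
tool_pos: [0.5627, -0.107, 0.1826]
eef_rot: [0.737, 0.676, 0.005, 0.007]
contact_force: [1.8, -0.0, -0.0]
opening: 0.593
finger_force: 0.0
blank {'c': (410.1, 347.5), 'L': 104.1, 'W': 27.7, 'yaw': -89.5}
t 36.65 tcp [ 0.5608 -0.1074  0.1797] yax -5.0 op 0.598 F [ 0.8  0.3 -0.2] ff 0.0
  shift [ 0.4412 -0.1909  0.0918] turn [ 0.011  0.003 -0.096]
  shift [ 0.4412 -0.1909  0.0918] turn [ 0.005 -0.017  3.045]
```

Converted, 0.441 m is 88.2, 0.4 m is 80.

```bash
echo '[[0.6, 8, -3, 0, 0, 0, 0], [0.6, 17, -6, 0, 0, 0, -0.03], [0.6, 26, -10, 0, 0, 0, -0.096], [0.6, 35, -14, 0, 0, 0, -0.096], [0.6, 44, -18, 0, 0, 0, -0.096], [0.6, 53, -22, 0, 0, 0, -0.096], [0.6, 62, -26, 0, 0, 0, -0.096], [0.6, 71, -30, 0, 0, 0, -0.096], [0.6, 80, -34, 0, 0, 0, -0.096], [0.6, 88.2, -38.2, 0, 0, 0, -0.096]]' > path.dat && python3 steer.py path.dat; echo '[[0.6, 0, 0, 8, 0, 0, 0], [0.6, 0, 0, 16, 0, 0, 0], [0.6, 0, 0, 18, 0, 0, 0], [0.6, 0, 0, 18, 0, 0, 0], [0.6, 0, 0, 18, 0, 0, 0]]' > path.dat && python3 steer.py path.dat; python3 - <<'E'
from h import *
a=r.snapshot("top")
for c in blobs(a,lambda h,s,v:((h<14)|(h>170))&(s>70)&(v<100),(80,210,240,400),100): print('blank',rect("top",c,.033))
go(np.array([.4101,.3485]),.007,0.5)
E
```

```text
clock: 37.65
tool_pos: [0.4054, 0.35, 0.1734]
eef_rot: [0.704, 0.711, -0.001, 0.003]
contact_force: [0.7, 0.2, 0.0]
opening: 0.602
finger_force: 0.0
clock: 38.15
tool_pos: [0.4078, 0.3486, 0.0855]
eef_rot: [0.704, 0.71, 0.001, 0.003]
contact_force: [-0.5, -0.1, -0.1]
opening: 0.6
finger_force: 0.0
blank {'c': (411.3, 336.0), 'L': 81.3, 'W': 29.8, 'yaw': -89.5}
t 38.2 tcp [0.4081 0.3489 0.086 ] yax 0.5 op 0.605 F [ 0.  -0.  -0.1] ff 0.0
  shift [-0.0003  0.0013  0.1043] turn [ 0.006  0.001 -0.   ]
  shift [-0.0003  0.0013  0.1043] turn [ 2.000e-03 -1.000e-02  3.141e+00]
```

```bash
echo '[[0.6, 0, 0.2, 8, 0, 0, 0], [0.6, 0, 0.2, 16, 0, 0, 0], [0.6, 0, 0.2, 20.8, 0, 0, 0], [0.6, 0, 0.2, 20.8, 0, 0, 0], [0.3, 0, 0.2, 20.8, 0, 0, 0], [0.1, 0, 0.2, 20.8, 0, 0, 0], [0.1, 0, 0.2, 20.8, 0, 0, 0], [0.1, 0, 0.2, 20.8, 0, 0, 0], [0.1, 0, 0.2, 20.8, 0, 0, 0]]' > path.dat && python3 steer.py path.dat 30;  echo '[[0, 0, 0, 0, 0, 0, 0], [0, 0, 0, 0, 0, 0, 0], [0, 0, 0, -8, 0, 0, 0], [0, 0, 0, -18, 0, 0, 0], [0, 0, 0, -28, 0, 0, 0], [0, 0, 0, -38, 0, 0, 0], [0, 0, 0, -42, 0, 0, 0], [0, 0, 0, -42, 0, 0, 0]]' > path.dat && python3 steer.py path.dat 30;python3 - <<'E'
from h import *
go(W(-.065,-.056),.22,-5)
E
```

```text
clock: 39.1
tool_pos: [0.4096, 0.3488, -0.0176]
eef_rot: [0.704, 0.71, 0.002, 0.003]
contact_force: [0.2, -1.5, 7.3]
opening: 0.332
finger_force: 30.0
clock: 39.9
tool_pos: [0.4093, 0.3503, 0.1947]
eef_rot: [0.704, 0.71, 0.004, 0.003]
contact_force: [-0.4, -0.2, -1.6]
opening: 0.334
finger_force: 30.0
t 39.9 tcp [0.4093 0.3503 0.1947] yax 0.5 op 0.334 F [-0.4 -0.2 -1.6] ff 30.0
  shift [-4.505e-01  8.190e-02 -2.000e-04] turn [ 0.01  -0.003  0.096]
  shift [-4.505e-01  8.190e-02 -2.000e-04] turn [ 0.004  0.016 -3.046]
```

Converted, -0.45 m is -90, -0.4 m is -80.

```bash
echo '[[0, -8, 2, 0, 0, 0, 0.04], [0, -17, 4, 0, 0, 0, 0.096], [0, -26, 6, 0, 0, 0, 0.096], [0, -35, 8, 0, 0, 0, 0.096], [0, -44, 10, 0, 0, 0, 0.096], [0, -53, 12, 0, 0, 0, 0.096], [0, -62, 14, 0, 0, 0, 0.096], [0, -71, 16, 0, 0, 0, 0.096], [0, -80, 16.4, 0, 0, 0, 0.096], [0, -90, 16.4, 0, 0, 0, 0.096]]' > path.dat && python3 steer.py path.dat 30; echo '[[0, 0, 0, 8, 0, 0, 0], [0, 0, 0, 16, 0, 0, 0], [0, 0, 0, 24, 0, 0, 0], [0, 0, 0, 24, 0, 0, 0], [0, 0, 0, 24, 0, 0, 0]]' > path.dat && python3 steer.py path.dat 30;python3 - <<'E'
from h import *
go(W(-.065,-.056),.022,-5)
E
```

```text
clock: 40.9
tool_pos: [0.4932, -0.1018, 0.1915]
eef_rot: [0.737, 0.676, 0.0, 0.002]
contact_force: [0.8, 0.8, -0.9]
opening: 0.335
finger_force: 30.0
clock: 41.4
tool_pos: [0.4935, -0.1005, 0.0722]
eef_rot: [0.737, 0.676, -0.0, 0.002]
contact_force: [0.8, 0.6, 0.5]
opening: 0.341
finger_force: 30.0
t 41.4 tcp [ 0.4935 -0.1005  0.0722] yax -4.9 op 0.341 F [0.8 0.6 0.5] ff 30.0
  shift [0.0013 0.0012 0.0755] turn [0.002 0.003 0.001]
  shift [0.0013 0.0012 0.0755] turn [-0.004  0.004 -3.14 ]
```

```bash
echo '[[0, 0, 0.2, 4, 0, 0, 0], [0, 0, 0.2, 10, 0, 0, 0], [0, 0, 0.2, 14.2, 0, 0, 0], [0, 0, 0.2, 15.2, 0, 0, 0], [0, 0, 0.2, 15.2, 0, 0, 0], [0, 0, 0.2, 15.2, 0, 0, 0]]' > path.dat && python3 steer.py path.dat 30; echo '[[0.45, 0, 0, 0, 0, 0, 0], [0.45, 0, 0, 0, 0, 0, 0], [0.45, 0, 0, 0, 0, 0, 0], [0.45, 0, 0, -8, 0, 0, 0], [0.45, 0, 0, -18, 0, 0, 0], [0.45, 0, 6, -28, 0, 0, 0], [0.6, 8, 12, -34, 0, 0, 0], [0.9, 12, 13, -36, 0, 0, 0], [0.9, 12, 13, -36, 0, 0, 0], [0.9, 12, 13, -36, 0, 0, 0]]' > path.dat && python3 steer.py path.dat 30;python3 - <<'E'
from h import *
tool(); cp=r.camera_params("wrist"); np.save("cp8.npy",cp,allow_pickle=True); save("wrist","w8.png",(170,90,470,330),2.6)
E
```

```text
clock: 42.0
tool_pos: [0.4973, -0.1011, -0.0017]
eef_rot: [0.737, 0.676, 0.002, 0.004]
contact_force: [-0.3, -0.7, -0.6]
opening: 0.338
finger_force: 30.0
clock: 43.0
tool_pos: [0.5648, -0.0462, 0.1769]
eef_rot: [0.737, 0.676, 0.001, 0.003]
contact_force: [0.2, -0.6, -1.1]
opening: 0.79
finger_force: 0.0
t 43.0 tcp [ 0.5648 -0.0462  0.1769] yax -4.9 op 0.79 F [ 0.2 -0.6 -1.1] ff 0.0
```

View pics/w8.png

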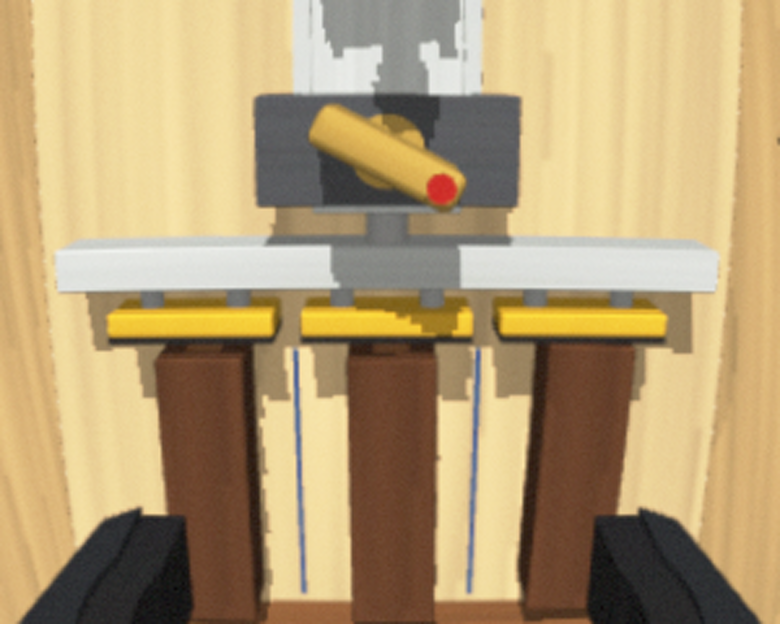

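The three blanks lie parallel in their lanes, with ends at crop y≈350 and the pads' faces at y≈342. The stop's foot shows at y≈602, and the nut wing runs from (325,120) to (450,190). I'll move back for a view square above the gap.

Converted, -0.1 m is -20, -0.12 m is -24.

```bash
echo '[[0.9, -10, 0, -6, 0, 0, 0], [0.9, -20, 0, -10, 0, 0, 0], [0.9, -24, 0, -10, 0, 0, 0], [0.9, -24, 0, -10, 0, 0, 0], [0.9, -24, 0, -10, 0, 0, 0], [0.9, -24, 0, -10, 0, 0, 0]]' > path.dat && python3 steer.py path.dat;python3 - <<'E'
from h import *
tool(); cp=r.camera_params("wrist"); np.save("cp9.npy",cp,allow_pickle=True); im=save("wrist","w9f.png")
cv2.imwrite("pics/w9.png",cv2.resize(cv2.imread("pics/w9f.png")[70:370,170:470],None,fx=2,fy=2,interpolation=cv2.INTER_CUBIC))
M=cv2.Rodrigues(cp['rvec'])[0]; c=-M.T@cp['tvec']; print(J(c),c[2])
a=r.snapshot("top"); cv2.imwrite("pics/t9.png",cv2.cvtColor(a,cv2.COLOR_RGB2BGR))
E
```

```text
clock: 43.65
tool_pos: [0.5533, -0.165, 0.2261]
eef_rot: [0.737, 0.676, 0.0, 0.002]
contact_force: [-0.5, 0.1, 0.1]
opening: 0.904
finger_force: 0.0
t 43.65 tcp [ 0.5533 -0.165   0.2261] yax -4.9 op 0.904 F [-0.5  0.1  0.1] ff 0.0
[-0.0011526  -0.03716526] 0.3968641346208396
```

View pics/w9.png

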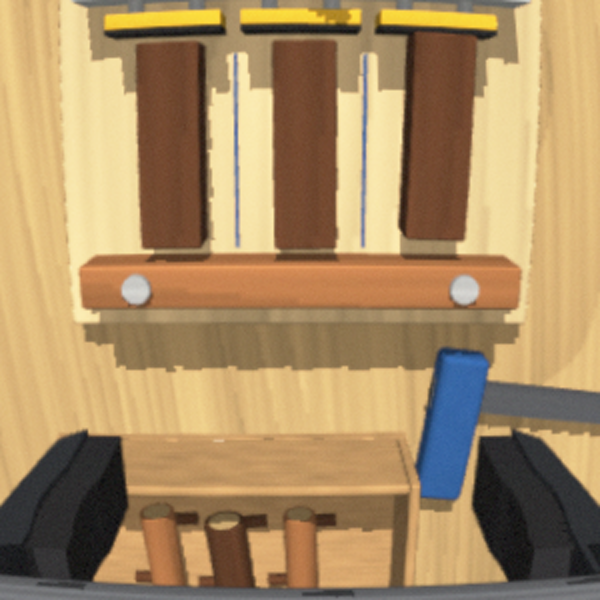

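The square view shows the blanks' ends at crop y≈42/248, 41/248 and 33/240. The pads' face top edge is at y≈31, and the stop's top face edge is at about y≈256.

```bash
python3 - <<'E'
from h import *
cp=np.load("cp9.npy",allow_pickle=True).item(); im=cv2.cvtColor(cv2.imread("pics/w9f.png"),cv2.COLOR_BGR2HSV).astype(int); bgr=cv2.imread("pics/w9f.png")
for cx in (170,305,440): # crop columns
    c=170+cx//2; col=bgr[70:210,c-4:c+5].mean(1).round(0).astype(int)
    print(c,[(70+i,*col[i]) for i in list(range(8,26))],'|',[(70+i,*col[i]) for i in range(116,136)])
f=lambda a:np.array(a)/2+[170,70]
for n,a,b,z in [('L',(173,42),(173,248),.048),('C',(305,41),(305,248),.048),('R',(440,34),(434,240),.048)]:
    p=J(cast("wrist",[f(a),f(b)],z,cp)); print(n,p.round(4).tolist(),np.linalg.norm(p[0]-p[1]).round(4))
for z,a in ((.046,(240,31)),(.046,(360,31)),(.05,(240,256)),(.05,(360,256)),(.018,(240,250))): print(z,J(cast("wrist",f(a),z,cp)).round(4))
E
```

```text
255 [(78, np.int64(59), np.int64(216), np.int64(249)), (79, np.int64(59), np.int64(215), np.int64(248)), (80, np.int64(60), np.int64(213), np.int64(248)), (81, np.int64(58), np.int64(209), np.int64(246)), (82, np.int64(56), np.int64(185), np.int64(232)), (83, np.int64(45), np.int64(94), np.int64(118)), (84, np.int64(43), np.int64(49), np.int64(53)), (85, np.int64(42), np.int64(41), np.int64(43)), (86, np.int64(28), np.int64(29), np.int64(31)), (87, np.int64(27), np.int64(31), np.int64(35)), (88, np.int64(59), np.int64(78), np.int64(90)), (89, np.int64(90), np.int64(124), np.int64(146)), (90, np.int64(82), np.int64(114), np.int64(141)), (91, np.int64(56), np.int64(82), np.int64(121)), (92, np.int64(47), np.int64(71), np.int64(110)), (93, np.int64(45), np.int64(70), np.int64(110)), (94, np.int64(46), np.int64(70), np.int64(110)), (95, np.int64(46), np.int64(70), np.int64(109))] | [(186, np.int64(48), np.int64(72), np.int64(113)), (187, np.int64(47), np.int64(73), np.int64(113)), (188, np.int64(47), np.int64(72), np.int64(113)), (189, np.int64(48), np.int64(72), np.int64(113)), (190, np
[... 4176 characters left out ...]
4(83), np.int64(110)), (198, np.int64(40), np.int64(62), np.int64(90)), (199, np.int64(41), np.int64(65), np.int64(98)), (200, np.int64(65), np.int64(105), np.int64(158)), (201, np.int64(71), np.int64(116), np.int64(174)), (202, np.int64(74), np.int64(120), np.int64(182)), (203, np.int64(84), np.int64(138), np.int64(212)), (204, np.int64(86), np.int64(140), np.int64(214)), (205, np.int64(83), np.int64(133), np.int64(204))]
L [[-0.0583, -0.0077], [-0.0604, -0.1061]] 0.0985
C [[0.0028, -0.0083], [0.0032, -0.1064]] 0.0981
R [[0.0654, -0.0031], [0.0653, -0.1018]] 0.0988
0.046 [[-0.0273 -0.0032]]
0.046 [[ 0.0282 -0.003 ]]
0.05 [[-0.0278 -0.1099]]
0.05 [[ 0.0294 -0.1097]]
0.018 [[-0.0302 -0.1134]]
```

```bash
python3 - <<'E'
from h import *
cp=np.load("cp9.npy",allow_pickle=True).item()
for n,a,z in [('padL',(255,85.6),.046),('padC',(322,84.6),.046),('padR',(390,85.8),.046),('padCfoot~',(322,86),.02),('foot',(255,196.7),.018),('foot',(322,196.5),.018),('foot',(390,196.9),.018),('stoptop',(255,200.2),.05),('stoptop',(322,199.9),.05),('stoptop',(390,199.8),.05),
 ('Cend',(322,89.7),.048),('Cend2',(322,193.6),.048),('Lend',(255,90.5),.048),('Lend2',(255,193.5),.048),('Rend',(390,86),.048),('Rend2',(390,189.4),.048)]: print(n,J(cast("wrist",a,z,cp))[0].round(4))
E
```

```text
padL [-0.06   -0.0022]
padC [ 0.0023 -0.0025]
padR [ 0.0658 -0.0017]
padCfoot~ [ 0.0026 -0.0014]
foot [-0.0672 -0.1149]
foot [ 0.003 -0.115]
foot [ 0.0746 -0.1147]
stoptop [-0.0617 -0.1118]
stoptop [ 0.0027 -0.1117]
stoptop [ 0.0683 -0.111 ]
Cend [ 0.0023 -0.0075]
Cend2 [ 0.0027 -0.106 ]
Lend [-0.0597 -0.0071]
Lend2 [-0.0618 -0.1056]
Rend [ 0.0654 -0.0021]
Rend2 [ 0.0682 -0.1012]
```

```bash
python3 - <<'E'
from h import *
go(W(.001,.062),.12,45); print(r.get_state()['q'].round(2))
E
```

```text
t 43.75 tcp [ 0.5539 -0.1644  0.2265] yax -4.8 op 0.901 F [ 1.   1.3 -0.2] ff 0.0
  shift [0.1777 0.0017 0.1315] turn [ 0.003  0.003 -0.87 ]
  shift [0.1777 0.0017 0.1315] turn [ 0.004 -0.003  2.272]
[ 0.56  0.66 -0.61  1.69  0.46  0.94 -0.31]
```

Units first: shifts go in units of 5 mm. So 0.178 m is 35.6, 0.14 m is 28.

```bash
echo '[[0.5, 8, 0, 0, 0, 0, -0.14], [0.5, 18, 0, 0, 0, 0, -0.28], [0.5, 28, 0, 0, 0, 0, -0.42], [0.5, 35.6, 0.4, 0, 0, 0, -0.56], [0.5, 35.6, 0.4, 8, 0, 0, -0.7], [0.5, 35.6, 0.4, 16, 0, 0, -0.84], [0.5, 35.6, 0.4, 22, 0, 0, -0.87], [0.5, 35.6, 0.4, 26, 0, 0, -0.87], [0.5, 35.6, 0.4, 26, 0, 0, -0.87], [0.5, 35.6, 0.4, 26, 0, 0, -0.87]]' > path.dat && python3 steer.py path.dat; python3 - <<'E'
from h import *
go(W(.001,.062),.067,45); save("wrist","w10.png")
E
```

```text
clock: 44.75
tool_pos: [0.5724, 0.012, 0.0969]
eef_rot: [0.383, 0.924, -0.0, 0.003]
contact_force: [-0.2, 0.2, 0.4]
opening: 0.496
finger_force: 0.0
t 44.75 tcp [0.5724 0.012  0.0969] yax 44.9 op 0.496 F [-0.2  0.2  0.4] ff 0.0
  shift [ 0.0014 -0.0008  0.0552] turn [ 0.002  0.005 -0.001]
  shift [ 0.0014 -0.0008  0.0552] turn [ 8.000e-03 -3.000e-03  3.141e+00]
```

View pics/w10.png

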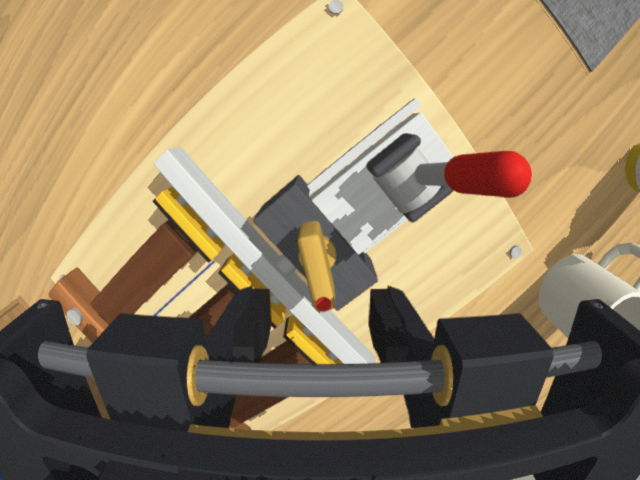

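The wing stands between the open fingers, from (312,225) to (322,305). The lever is clear on the right at (490,172).

Converted, 0.055 m is 11, 0.04 m is 8.

```bash
echo '[[0.5, 0, 0, 4, 0, 0, 0], [0.5, 0, 0, 8, 0, 0, 0], [0.5, 0, 0, 11, 0, 0, 0], [0.5, 0, 0, 11, 0, 0, 0], [0.3, 0, 0, 11, 0, 0, 0], [0.1, 0, 0, 11, 0, 0, 0], [0.05, 0, 0, 11, 0, 0, 0], [0.05, 0, 0, 11, 0, 0, 0], [0.05, 0, 0, 11, 0, 0, 0]]' > path.dat && python3 steer.py path.dat 50; echo '[[0, 0, 0, 0, 0, 0, 0], [0, 0, 0, 0, 0, 0, 0], [0, 0, 0, 0, 0, 0, 0]]' > path.dat && python3 steer.py path.dat 50
```

```text
clock: 45.7
tool_pos: [0.5725, 0.0101, 0.0421]
eef_rot: [0.384, 0.923, -0.001, 0.003]
contact_force: [-1.8, -1.4, 5.1]
opening: 0.135
finger_force: 48.6
clock: 46.0
tool_pos: [0.5725, 0.0102, 0.0422]
eef_rot: [0.384, 0.923, -0.001, 0.003]
contact_force: [-1.9, -1.7, 6.0]
opening: 0.136
finger_force: 48.6
```

Converted, -0.18 m is -36, -0.14 m is -28.

```bash
echo '[[0, 0, 0, 0, 0, 0, 0.1], [0, 0, 0, 0, 0, 0, 0.25], [0, 0, 0, 0, 0, 0, 0.4], [0, 0, 0, 0, 0, 0, 0.55], [0, 0, 0, 0, 0, 0, 0.7], [0, 0, 0, 0, 0, 0, 0.85], [0, 0, 0, 0, 0, 0, 1], [0, 0, 0, 0, 0, 0, 1.15], [0, 0, 0, 0, 0, 0, 1.3], [0, 0, 0, 0, 0, 0, 1.45]]' > path.dat && python3 steer.py path.dat 50;  echo '[[0, 0, 0, 0, 0, 0, 0.05], [0, 0, 0, 0, 0, 0, 0.05], [0, 0, 0, 0, 0, 0, 0.05]]' > path.dat && python3 steer.py path.dat 50; echo '[[0.4, 0, 0, 0, 0, 0, 0], [0.4, 0, 0, 0, 0, 0, 0], [0.4, 0, 0, 0, 0, 0, 0], [0.4, 0, 0, -8, 0, 0, 0], [0.4, 0, 0, -18, 0, 0, 0], [0.6, 0, 0, -28, 0, 0, 0], [0.9, 0, 0, -36, 0, 0, 0]]' > path.dat && python3 steer.py path.dat 30; python3 - <<'E'
from h import *
go(np.array([.5537,-.165]),.2515,-4.9)
E
```

```text
clock: 47.0
tool_pos: [0.5677, 0.0095, 0.0421]
eef_rot: [0.901, 0.434, -0.003, 0.002]
contact_force: [-11.4, -1.3, 14.4]
opening: 0.136
finger_force: 48.6
clock: 47.3
tool_pos: [0.5676, 0.0098, 0.0421]
eef_rot: [0.91, 0.414, -0.003, 0.002]
contact_force: [-10.6, -0.7, 14.7]
opening: 0.135
finger_force: 50.0
clock: 48.0
tool_pos: [0.5727, 0.0114, 0.2244]
eef_rot: [0.91, 0.414, 0.003, 0.003]
contact_force: [1.1, -0.4, 0.5]
opening: 0.558
finger_force: 0.0
t 48.0 tcp [0.5727 0.0114 0.2244] yax -41.1 op 0.558 F [ 1.1 -0.4  0.5] ff 0.0
  shift [-0.1455  0.1016 -0.0016] turn [ 0.008 -0.001 -0.632]
  shift [-0.1455  0.1016 -0.0016] turn [-1.00e-03 -1.00e-02  2.51e+00]
```

```bash
cat >> h.py <<'E'
def cross(v,rows,lv,up):  # first subpixel crossing of level
    for i in range(len(v)-1):
        a,b=v[i],v[i+1]
        if (a<lv<=b) if up else (a>lv>=b): return rows[i]+(lv-a)/(b-a)
def gap(im,cp,cols=(255,322,390),r0=40,verbose=True):
    for c in cols:
        p=im[:,c-4:c+5].astype(float).mean(1); Rr=p[:,0]; G=p[:,1]
        y=max(i for i in range(r0,150) if G[i]>180 and p[i,2]<90); rows=np.arange(y,y+12)
        e=cross(Rr[y:y+12],rows,140,False)
        s0=y+60
        # blank: far end and near end, stop top edge
        bs=next(i for i in range(y+3,y+30) if all(95<Rr[i+k]<130 and p[i+k,2]<60 for k in range(6)))
        be=next(i for i in range(bs+10,bs+150) if not(95<Rr[i]<130))
        st=cross(Rr[be+1:be+40],np.arange(be+1,be+40),150,True) 
        k=next(i for i in range(be,be+30) if Rr[i]<100 and G[i]<70); st=cross(Rr[k:k+15],np.arange(k,k+15),150,True)
        u=[J(cast("wrist",(c,q),z,cp))[0,1]*1000 for q,z in ((e,.046),(bs-.5,.048),(be-.5,.048),(st,.05))]
        print(c,'px',round(e,1),bs,be,round(st,1),'u yel,b+,b-,stop',np.round(u,1),'yel-stop',round(u[0]-u[3],2),'bl',round(u[1]-u[2],1))
E
python3 - <<'E'
from h import *
im=cv2.cvtColor(cv2.imread("pics/w9f.png"),cv2.COLOR_BGR2RGB); gap(im,np.load("cp9.npy",allow_pickle=True).item())
E
echo '[[0.9, -8, 5, 0, 0, 0, -0.15], [0.9, -16, 10, 0, 0, 0, -0.3], [0.9, -22, 16, 0, 0, 0, -0.45], [0.9, -29.1, 20, 0, 0, 0, -0.6], [0.9, -29.1, 20.32, -0.32, 0, 0, -0.632], [0.9, -29.1, 20.32, -0.32, 0, 0, -0.632], [0.9, -29.1, 20.32, -0.32, 0, 0, -0.632], [0.9, -29.1, 20.32, -0.32, 0, 0, -0.632]]' > path.dat && python3 steer.py path.dat; python3 - <<'E'
from h import *
tool(); cp=r.camera_params("wrist"); np.save("cp11.npy",cp,allow_pickle=True); im=save("wrist","w11.png"); gap(im,cp)
E
```

```text
255 px 82.8 91 194 200.7 u yel,b+,b-,stop [   0.4   -7.1 -105.6 -112.3] yel-stop 112.74 bl 98.5
322 px 81.4 91 195 200.4 u yel,b+,b-,stop [   0.6   -8.3 -106.9 -112.2] yel-stop 112.74 bl 98.6
390 px 83.0 87 190 199.9 u yel,b+,b-,stop [   0.9   -2.6 -101.3 -111.1] yel-stop 112.06 bl 98.7
clock: 48.8
tool_pos: [0.5532, -0.163, 0.2238]
eef_rot: [0.736, 0.677, 0.001, 0.002]
contact_force: [-0.3, 0.5, 0.1]
opening: 0.899
finger_force: 0.0
t 48.8 tcp [ 0.5532 -0.163   0.2238] yax -4.7 op 0.899 F [-0.3  0.5  0.1] ff 0.0
255 px 89.2 93 197 202.9 u yel,b+,b-,stop [  -4.1   -7.5 -106.3 -112.2] yel-stop 108.04 bl 98.8
322 px 88.4 92 197 202.6 u yel,b+,b-,stop [  -4.4   -7.5 -106.4 -111.9] yel-stop 107.48 bl 98.9
390 px 90.3 94 198 203.0 u yel,b+,b-,stop [  -4.1   -7.3 -106.6 -111.5] yel-stop 107.4 bl 99.3
```

```bash
python3 - <<'E'
from h import *
im=cv2.cvtColor(cv2.imread("pics/w11.png"),cv2.COLOR_BGR2RGB)
for c in (286,356): print(c,[(i,int(im[i,c-3:c+4,0].mean())) for i in range(192,216)])
go(W(.002,-.057),.026,-5)
E
```

```text
286 [(192, 211), (193, 211), (194, 209), (195, 221), (196, 238), (197, 242), (198, 226), (199, 175), (200, 165), (201, 163), (202, 166), (203, 177), (204, 189), (205, 227), (206, 225), (207, 218), (208, 212), (209, 208), (210, 205), (211, 203), (212, 201), (213, 200), (214, 199), (215, 199)]
356 [(192, 247), (193, 246), (194, 246), (195, 246), (196, 246), (197, 246), (198, 234), (199, 187), (200, 161), (201, 158), (202, 167), (203, 174), (204, 179), (205, 215), (206, 219), (207, 212), (208, 207), (209, 207), (210, 205), (211, 199), (212, 196), (213, 195), (214, 194), (215, 195)]
t 48.85 tcp [ 0.5532 -0.1632  0.2238] yax -4.7 op 0.902 F [-0.3 -0.   0.4] ff 0.0
  shift [0.0577 0.0025 0.223 ] turn [0.005 0.002 0.005]
  shift [0.0577 0.0025 0.223 ] turn [-3.000e-03  8.000e-03 -3.137e+00]
```

Converted, 0.223 m is 44.6, 0.21 m is 42.

```bash
echo '[[0.5, 8, 0.4, 4, 0, 0, 0], [0.5, 11.54, 0.5, 12, 0, 0, 0], [0.5, 11.54, 0.5, 20, 0, 0, 0], [0.5, 11.54, 0.5, 28, 0, 0, 0], [0.5, 11.54, 0.5, 36, 0, 0, 0], [0.45, 11.54, 0.5, 42, 0, 0, 0], [0.45, 11.54, 0.5, 44.6, 0, 0, 0], [0.45, 11.54, 0.5, 44.6, 0, 0, 0], [0.3, 11.54, 0.5, 44.6, 0, 0, 0], [0.2, 11.54, 0.5, 44.6, 0, 0, 0]]' > path.dat && python3 steer.py path.dat 15; echo '[[0.2, 0, 0, 0, 0, 0, 0], [0.2, 0, 0, 0, 0, 0, 0], [0.2, 0, 0, 0, 0, 0, 0]]' > path.dat && python3 steer.py path.dat 15;echo '[[0.2, -0.4, 0, 0, 0, 0, 0], [0.2, -0.8, 0, 0, 0, 0, 0], [0.2, -0.8, 0, 0, 0, 0, 0]]' > path.dat && python3 steer.py path.dat 15; echo '[[0.2, -0.2, 0, 0, 0, 0, 0], [0.2, -0.4, 0, 0, 0, 0, 0], [0.2, -0.4, 0, 0, 0, 0, 0]]' > path.dat && python3 steer.py path.dat 15
```

```text
clock: 49.85
tool_pos: [0.5625, -0.1085, 0.0022]
eef_rot: [0.737, 0.676, 0.002, 0.004]
contact_force: [1.0, 0.1, -0.4]
opening: 0.339
finger_force: 15.0
clock: 50.15
tool_pos: [0.5623, -0.1087, 0.002]
eef_rot: [0.737, 0.676, 0.002, 0.004]
contact_force: [-0.5, -0.0, 6.7]
opening: 0.335
finger_force: 15.0
clock: 50.45
tool_pos: [0.5625, -0.1104, 0.002]
eef_rot: [0.736, 0.677, 0.003, 0.003]
contact_force: [-0.4, 4.0, 5.5]
opening: 0.342
finger_force: 15.0
clock: 50.75
tool_pos: [0.5625, -0.1121, 0.002]
eef_rot: [0.736, 0.677, 0.003, 0.003]
contact_force: [0.1, 4.6, 5.7]
opening: 0.339
finger_force: 15.0
```

```bash
for k in 1; do echo '[[0.2, -0.2, 0, -0.1, 0, 0, 0], [0.2, -0.4, 0, -0.1, 0, 0, 0], [0.2, -0.4, 0, -0.1, 0, 0, 0]]' > path.dat && python3 steer.py path.dat 15|grep -E 'pos|contact'; echo '[[0.2, -0.2, 0, 0, 0, 0, 0], [0.2, -0.4, 0, 0, 0, 0, 0], [0.2, -0.4, 0, 0, 0, 0, 0]]' > path.dat && python3 steer.py path.dat 15|grep -E 'pos|contact'; echo '[[0.2, -0.2, 0, 0, 0, 0, 0], [0.2, -0.4, 0, 0, 0, 0, 0], [0.2, -0.4, 0, 0, 0, 0, 0]]' > path.dat && python3 steer.py path.dat 15|grep -E 'pos|contact'; done
```

```text
tool_pos: [0.5616, -0.115, 0.002]
contact_force: [0.1, 4.0, 6.3]
tool_pos: [0.5616, -0.115, 0.0019]
contact_force: [-0.6, 6.6, 6.6]
tool_pos: [0.5617, -0.115, 0.002]
contact_force: [0.8, 9.5, 6.8]
```

Converted, -0.22 m is -44, -0.18 m is -36.

```bash
echo '[[0.45, 0.6, 0, 0, 0, 0, 0], [0.45, 0.6, 0, 0, 0, 0, 0], [0.45, 0.6, 0, 0, 0, 0, 0], [0.45, 0.6, 0, -8, 0, 0, 0], [0.45, 0.6, 0, -18, 0, 0, 0], [0.6, 0, 0, -28, 0, 0, 0], [0.9, -6, 0, -36, 0, 0, 0], [0.9, -10, 0, -44, 0, 0, 0], [0.9, -10, 0, -44, 0, 0, 0], [0.9, -10, 0, -44, 0, 0, 0]]' > path.dat && python3 steer.py path.dat >/dev/null; python3 - <<'E'
from h import *
tool(); cp=r.camera_params("wrist"); np.save("cp12.npy",cp,allow_pickle=True); im=save("wrist","w12.png"); gap(im,cp)
M=cv2.Rodrigues(cp['rvec'])[0]; print(J(-M.T@cp['tvec']))
print([(i,*im[i,318:327].mean(0).astype(int).tolist()) for i in range(84,104)])
E
```

```text
t 52.65 tcp [ 0.5546 -0.1712  0.2215] yax -5.0 op 0.879 F [-0.6 -0.  -0.4] ff 0.0
255 px 80.6 84 189 195.4 u yel,b+,b-,stop [  -4.3   -7.3 -106.1 -112.4] yel-stop 108.14 bl 98.9Traceback (most recent call last):
  File "<stdin>", line 2, in <module>
  File "h.py", line 60, in gap
    k=next(i for i in range(be,be+30) if Rr[i]<100 and G[i]<70); st=cross(Rr[k:k+15],np.arange(k,k+15),150,True)
StopIteration
```

```bash
python3 - <<'E'
from h import *
cp=np.load("cp12.npy",allow_pickle=True).item(); im=cv2.cvtColor(cv2.imread("pics/w12.png"),cv2.COLOR_BGR2RGB)
M=cv2.Rodrigues(cp['rvec'])[0]; print(J(-M.T@cp['tvec']))
print([(i,*im[i,318:327].mean(0).astype(int).tolist()) for i in range(76,94)])
print([(i,*im[i,318:327].mean(0).astype(int).tolist()) for i in range(186,202)])
for q,z in ((80,.046),(83,.046),(88,.048),(90,.048),(193,.048)): print(q,z,J(cast("wrist",(322,q),z,cp)).round(4))
E
```

```text
[ 0.00027994 -0.04290349]
[(76, 248, 216, 60), (77, 248, 214, 59), (78, 245, 206, 57), (79, 201, 155, 51), (80, 94, 77, 44), (81, 50, 48, 44), (82, 41, 39, 38), (83, 27, 25, 25), (84, 47, 42, 33), (85, 112, 95, 71), (86, 160, 137, 99), (87, 166, 141, 103), (88, 164, 140, 102), (89, 155, 130, 94), (90, 133, 101, 71), (91, 116, 76, 51), (92, 112, 72, 48), (93, 110, 71, 47)]
[(186, 112, 72, 47), (187, 111, 71, 46), (188, 112, 72, 46), (189, 113, 72, 47), (190, 114, 73, 49), (191, 115, 74, 49), (192, 115, 73, 48), (193, 115, 73, 48), (194, 115, 73, 47), (195, 105, 67, 44), (196, 168, 108, 66), (197, 219, 143, 88), (198, 224, 149, 91), (199, 215, 140, 86), (200, 211, 138, 85), (201, 208, 136, 83)]
80 0.046 [[ 0.0048 -0.0051]]
83 0.046 [[ 0.0048 -0.0079]]
88 0.048 [[ 0.0048 -0.0128]]
90 0.048 [[ 0.0048 -0.0146]]
193 0.048 [[ 0.005  -0.1109]]
```

```bash
python3 - <<'E'
from h import *
go(W(-.020,.026),.12,-5); print(r.get_state()['q'][6])
E
```

```text
t 52.7 tcp [ 0.5539 -0.1701  0.2204] yax -4.9 op 0.896 F [-0.4  0.8 -0.2] ff 0.0
  shift [ 0.1475 -0.02    0.1252] turn [0.003 0.003 0.002]
  shift [ 0.1475 -0.02    0.1252] turn [-0.004  0.005 -3.14 ]
-0.31363522249914055
```

Converted, 0.1475 m is 29.5, 0.135 m is 27.

```bash
echo '[[0, 8, -1, 0, 0, 0, 0], [0, 18, -3, 0, 0, 0, 0], [0, 27, -4, 0, 0, 0, 0], [0, 29.5, -4, 6, 0, 0, 0], [0, 29.5, -4, 14, 0, 0, 0], [0, 29.5, -4, 22, 0, 0, 0], [0, 29.5, -4, 25, 0, 0, 0], [0, 29.5, -4, 25, 0, 0, 0], [0, 29.5, -4, 25, 0, 0, 0], [0, 29.5, -4, 25, 0, 0, 0]]' > path.dat && python3 steer.py path.dat 10; echo '[[0, 0, 0, 4, 0, 0, 0], [0, 0, 0, 8, 0, 0, 0], [0, 0, 0, 9.6, 0, 0, 0], [0, 0, 0, 9.6, 0, 0, 0], [0, 0, 0, 9.6, 0, 0, 0]]' > path.dat && python3 steer.py path.dat; python3 - <<'E'
from h import *
go(W(-.020,.039),.072,-5)
E
```

```text
clock: 53.7
tool_pos: [0.5485, -0.0209, 0.0964]
eef_rot: [0.736, 0.677, 0.001, 0.003]
contact_force: [-0.0, 0.2, -0.2]
opening: 0.022
finger_force: 0.0
clock: 54.2
tool_pos: [0.5489, -0.0214, 0.0486]
eef_rot: [0.737, 0.676, 0.001, 0.003]
contact_force: [-0.8, 0.4, -0.1]
opening: 0.007
finger_force: 0.0
t 54.2 tcp [ 0.5489 -0.0214  0.0486] yax -4.9 op 0.007 F [-0.8  0.4 -0.1] ff 0.0
  shift [ 0.0125 -0.0019  0.0018] turn [0.006 0.002 0.002]
  shift [ 0.0125 -0.0019  0.0018] turn [-3.000e-03  1.000e-02 -3.139e+00]
```

```bash
echo '[[0, 0.6, 0, 0, 0, 0, 0], [0, 1.2, 0, 0, 0, 0, 0], [0, 1.2, 0, 0, 0, 0, 0]]' > path.dat && python3 steer.py path.dat|grep -E 'pos|contact'; echo '[[0, 0.4, 0, 0, 0, 0, 0], [0, 0.8, 0, 0, 0, 0, 0], [0, 1.3, 0, 0, 0, 0, 0], [0, 1.3, 0, 0, 0, 0, 0], [0, 1.3, 0, 0, 0, 0, 0]]' > path.dat && python3 steer.py path.dat|grep -E 'pos|contact'
```

```text
tool_pos: [0.5493, -0.0174, 0.0485]
contact_force: [0.1, -3.7, 2.7]
tool_pos: [0.5488, -0.0169, 0.0485]
contact_force: [-1.0, -14.2, 9.3]
```

```bash
echo '[[0, 0, -0.4, 0, 0, 0, 0], [0, 0, -0.8, 0, 0, 0, 0], [0, 0.2, -1.2, 0, 0, 0, 0], [0, 0.4, -1.7, 0, 0, 0, 0], [0, 0.4, -1.7, 0, 0, 0, 0], [0, 0.4, -1.7, 0, 0, 0, 0]]' > path.dat && python3 steer.py path.dat|grep -E 'pos|contact'
```

```text
tool_pos: [0.5407, -0.0104, 0.0484]
contact_force: [-1.5, -7.7, 7.4]
```

Converted, -0.002 m is -0.4, 0.002 m is 0.4.

```bash
echo '[[0, 0.2, -0.2, 0, 0, 0, 0], [0, 0.4, -0.3, 0, 0, 0, 0], [0, 0.6, -0.4, 0, 0, 0, 0], [0, 0.6, -0.4, 0, 0, 0, 0]]' > path.dat && python3 steer.py path.dat|grep -E 'pos|contact'; echo '[[0, -3, 0, 0, 0, 0, 0], [0, -4, 0, -8, 0, 0, 0], [0.3, -12, 3, -16, 0, 0, 0], [0.6, -20, 6, -24, 0, 0, 0], [0.9, -28, 6, -32, 0, 0, 0], [0.9, -33, 6, -34.8, 0, 0, 0], [0.9, -33, 6, -34.8, 0, 0, 0], [0.9, -33, 6, -34.8, 0, 0, 0], [0.9, -33, 6, -34.8, 0, 0, 0]]' > path.dat && python3 steer.py path.dat; cat > m.py <<'E'
from h import *
import sys
t=sys.argv[1]; cp=r.camera_params("wrist"); im=save("wrist",t+".png"); tool()
for c in (255,322,390):
    p=im[:,c-4:c+5].astype(float).mean(1); Rr=p[:,0]; G=p[:,1]
    y=max(i for i in range(30,150) if G[i]>180 and p[i,2]<90); e=cross(Rr[y:y+12],range(y,y+12),140,False)
    bs=next(i for i in range(y+3,y+40) if all(95<Rr[i+k]<130 and p[i+k,2]<60 for k in range(6)))
    u=[J(cast("wrist",(c,q),z,cp))[0]*1000 for q,z in ((e,.046),(bs-.5,.048))]
    print(c,round(e,1),bs,'x',u[1][0].round(1),'yel',u[0][1].round(1),'b+',u[1][1].round(1),'clear',(u[0][1]-3.2-u[1][1]).round(1))
c=356; k=im[:,c-3:c+4,0].mean(1); print([(i,int(k[i])) for i in range(180,212)])
E
python3 m.py w13
```

```text
tool_pos: [0.5384, -0.0069, 0.0482]
contact_force: [-2.4, -6.9, 6.0]
clock: 56.9
tool_pos: [0.5539, -0.168, 0.2215]
eef_rot: [0.736, 0.677, 0.001, 0.002]
contact_force: [-0.5, -0.0, 0.2]
opening: 0.619
finger_force: 0.0
t 56.95 tcp [ 0.5539 -0.1676  0.2213] yax -4.7 op 0.665 F [ 0.3 -0.1 -0.7] ff 0.0
255 86.5 90 x -58.3 yel -6.5 b+ -9.6 clear -0.1
322 85.6 95 x 3.0 yel -6.7 b+ -15.2 clear 5.3
390 87.4 90 x 65.3 yel -6.3 b+ -8.5 clear -1.0
[(180, 249), (181, 249), (182, 249), (183, 249), (184, 249), (185, 249), (186, 249), (187, 249), (188, 249), (189, 249), (190, 249), (191, 249), (192, 249), (193, 248), (194, 234), (195, 196), (196, 165), (197, 164), (198, 174), (199, 181), (200, 196), (201, 224), (202, 222), (203, 214), (204, 212), (205, 213), (206, 209), (207, 205), (208, 202), (209, 201), (210, 201), (211, 201)]
```

```bash
python3 - <<'E'
from h import *
a=r.snapshot("top"); b=r.snapshot("scene")
f=lambda h,s,v:((h<8)|(h>170))&(s>140)
A=[c for c in blobs(a,f,(225,215,300,260),10)]; B=[c for c in blobs(b,f,(310,240,375,305),10)]
print([cv2.boundingRect(c) for c in A],[cv2.boundingRect(c) for c in B])
cen=lambda c: cv2.minAreaRect(c)[0]
A_=max(A,key=cv2.contourArea);B_=max(B,key=cv2.contourArea); X=tri(cen(A_),cen(B_)); print(X.round(4),J(X).round(4))
h=cv2.boundingRect(B_)
# branches in scrap & bystander check
go(W(0,.145),.2,-5)
E
```

```text
[(264, 235, 12, 8)] [(334, 256, 10, 14)]
[0.5771 0.0986 0.1281] [-0.0004  0.1485]
t 57.05 tcp [ 0.554  -0.1677  0.2213] yax -4.7 op 0.754 F [-0.2  0.5  0.5] ff 0.0
  shift [0.2639 0.0016 0.0462] turn [0.003 0.001 0.006]
  shift [0.2639 0.0016 0.0462] turn [-2.000e-03  5.000e-03 -3.136e+00]
```

```bash
echo '[[0.6, 8, 0, 0, 0, 0, 0.006], [0.6, 18, 0, 0, 0, 0, 0.006], [0.6, 28, 0.2, 0, 0, 0, 0.006], [0.6, 38, 0.2, 0, 0, 0, 0.006], [0.6, 48, 0.2, 0, 0, 0, 0.006], [0.6, 53.8, 0.3, 4, 0, 0, 0.006], [0.6, 53.8, 0.3, 9.2, 0, 0, 0.006], [0.6, 53.8, 0.3, 9.2, 0, 0, 0.006], [0.6, 53.8, 0.3, 9.2, 0, 0, 0.006]]' > path.dat && python3 steer.py path.dat 20; python3 - <<'E'
from h import *
go(W(0,.150),.118,-5)
E
```

```text
clock: 57.95
tool_pos: [0.5783, 0.098, 0.1751]
eef_rot: [0.738, 0.674, -0.0, 0.002]
contact_force: [-0.0, 0.3, 0.5]
opening: 0.603
finger_force: 0.0
t 57.95 tcp [0.5783 0.098  0.1751] yax -5.2 op 0.603 F [-0.   0.3  0.5] ff 0.0
  shift [ 0.0022 -0.0011  0.0824] turn [ 0.003  0.003 -0.003]
  shift [ 0.0022 -0.0011  0.0824] turn [ 0.005 -0.005  3.139]
```

```bash
echo '[[0.6, 0.2, -0.2, 8, 0, 0, 0], [0.6, 0.2, -0.2, 16, 0, 0, 0], [0.6, 0.2, -0.2, 16.4, 0, 0, 0], [0.1, 0.2, -0.2, 16.4, 0, 0, 0], [0.1, 0.2, -0.2, 16.4, 0, 0, 0], [0.1, 0.2, -0.2, 16.4, 0, 0, 0], [0.1, 0.2, -0.2, 16.4, 0, 0, 0], [0.1, 0.2, -0.2, 16.4, 0, 0, 0], [0.1, 0.2, -0.2, 16.4, 0, 0, 0], [0.1, 0.2, -0.2, 16.4, 0, 0, 0]]' > path.dat && python3 steer.py path.dat 20; echo '[[0.1, -0.6, 0, 0, 0, 0, 0], [0.1, -1.2, 0, 0, 0, 0, 0], [0.1, -1.2, 0, 0, 0, 0, 0], [0.1, -1.2, 0, 0, 0, 0, 0], [0.1, -1.2, 0, 0, 0, 0, 0]]' > path.dat && python3 steer.py path.dat 20
```

```text
clock: 58.95
tool_pos: [0.5775, 0.0993, 0.0946]
eef_rot: [0.738, 0.674, 0.0, 0.002]
contact_force: [-3.7, 0.1, 7.6]
opening: 0.196
finger_force: 20.0
clock: 59.45
tool_pos: [0.5776, 0.0991, 0.0948]
eef_rot: [0.737, 0.676, 0.004, 0.0]
contact_force: [-2.4, 7.8, 2.4]
opening: 0.199
finger_force: 20.0
```

The lever is at its open limit. Now for the arc down to clamp.

```bash
echo '[[0.1, 2, 0, 0.2, 0, 0, 0], [0.1, 3.2, 0, 0.6, 0, 0, 0], [0.1, 4.4, 0, 1.2, 0, 0, 0], [0.1, 6, 0, 2, 0, 0, 0], [0.1, 7.2, 0, 3, 0, 0, 0], [0.1, 8.6, 0, 4, 0, 0, 0], [0.1, 9.8, 0, 5.2, 0, 0, 0], [0.1, 10.8, 0, 6.6, 0, 0, 0], [0.1, 11.8, 0, 8, 0, 0, 0], [0.1, 11.8, 0, 8, 0, 0, 0]]' > path.dat && python3 steer.py path.dat 20; echo '[[0.1, 0.8, 0, 1.6, 0, 0, 0], [0.1, 1.4, 0, 3.1, 0, 0, 0], [0.1, 1.8, 0, 4.4, 0, 0, 0], [0.1, 2, 0, 5.6, 0, 0, 0], [0.1, 2.2, 0, 6.8, 0, 0, 0], [0.1, 2.2, 0, 7.8, 0, 0, 0], [0.1, 2.2, 0, 8.4, 0, 0, 0], [0.1, 2.2, 0, 8.4, 0, 0, 0]]' > path.dat && python3 steer.py path.dat 20
```

```text
clock: 60.45
tool_pos: [0.5821, 0.1518, 0.053]
eef_rot: [0.738, 0.675, -0.0, 0.002]
contact_force: [-2.8, 0.2, -1.7]
opening: 0.192
finger_force: 20.0
clock: 61.25
tool_pos: [0.5834, 0.1628, 0.0135]
eef_rot: [0.738, 0.674, 0.0, 0.002]
contact_force: [-8.3, -1.5, 17.4]
opening: 0.179
finger_force: 18.3
```

```bash
echo '[[0.5, 0, 0, 0, 0, 0, 0], [0.5, 0, 0, 0, 0, 0, 0], [0.5, 0, 0, 0, 0, 0, 0], [0.5, 0, 0, 0, 0, 0, 0], [0.5, 0, 0, -8, 0, 0, 0], [0.5, 0, 0, -18, 0, 0, 0], [0.5, 0, 0, -28, 0, 0, 0], [0.5, 0, 0, -38, 0, 0, 0], [0.9, -8, 0, -42, 0, 0, 0], [0.9, -18, 0, -42, 0, 0, 0]]' > path.dat && python3 steer.py path.dat; echo '[[0.9, -10, 0, 0, 0, 0, 0], [0.9, -20, 0, 0, 0, 0, 0], [0.9, -30, 0, 0, 0, 0, 0], [0.9, -40, 0, 0, 0, 0, 0], [0.9, -50, 0, 0, 0, 0, 0], [0.9, -50, 0, 0, 0, 0, 0], [0.9, -50, 0, 0, 0, 0, 0], [0.9, -50, 0, 0, 0, 0, 0]]' > path.dat && python3 steer.py path.dat; python3 m.py w14; python3 - <<'E'
from h import *
a=r.snapshot("top"); b=r.snapshot("scene"); f=lambda h,s,v:((h<8)|(h>170))&(s>140)
cen=lambda c: cv2.minAreaRect(c)[0]
A=blobs(a,f,(225,215,300,260),10); B=blobs(b,f,(310,240,385,310),10)
X=tri(cen(max(A,key=cv2.contourArea)),cen(max(B,key=cv2.contourArea))); print('lever red',X.round(4),J(X).round(4))
E
```

```text
clock: 62.25
tool_pos: [0.5779, 0.0767, 0.2257]
eef_rot: [0.737, 0.676, 0.005, 0.004]
contact_force: [0.8, -0.8, -0.8]
opening: 0.657
finger_force: 0.0
clock: 63.05
tool_pos: [0.5531, -0.1737, 0.2222]
eef_rot: [0.738, 0.675, 0.001, 0.002]
contact_force: [0.4, 0.2, 0.3]
opening: 0.901
finger_force: 0.0
t 63.1 tcp [ 0.5532 -0.1732  0.2224] yax -5.0 op 0.901 F [ 1.   0.4 -0.3] ff 0.0
255 86.4 90 x -57.8 yel -11.8 b+ -14.9 clear -0.1
322 84.7 88 x 3.5 yel -11.6 b+ -14.4 clear -0.4
390 86.6 90 x 66.1 yel -11.7 b+ -14.6 clear -0.3
[(180, 247), (181, 247), (182, 247), (183, 247), (184, 247), (185, 247), (186, 247), (187, 247), (188, 242), (189, 181), (190, 160), (191, 161), (192, 172), (193, 181), (194, 205), (195, 219), (196, 215), (197, 208), (198, 207), (199, 206), (200, 202), (201, 198), (202, 195), (203, 195), (204, 196), (205, 197), (206, 198), (207, 201), (208, 199), (209, 198), (210, 196), (211, 195)]
lever red [0.5818 0.1523 0.063 ] [-0.0005  0.2024]
```

```bash
python3 -c "
from plant import r
print(r.finish_job())"
```

```text
the job is handed in; nothing more can be done
None
```

I handed the job in at about 63 s: all three branches are in the scrap box and all three blanks are clamped against the stop. The stop-to-pad gap was about 105.3 mm with the lever open, and the lever is now down at about 1.2 rad. Those are camera estimates, and no verdict came back.

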